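# Clamp two cells in the cell tester and hold the cam lever at full lift

### The job

Take the two fat battery cells from the rack and lay them, one at a time and without letting them fall, in the two cradles of the cell tester, button end towards the display, leaving the slim cell and everything else on the bench alone. Then swing the tester's cam lever round to the cam's highest point, where it stands over the scribed mark and points straight away from the cells, so that the contact bar presses on both cells. The lever springs back, so finish while still holding it there, neither short of the high point nor past it.

Things in the scene. Friction and masses are not known exactly. Their poses are not given: they have to be found in the camera images.
- tester: the cell tester, screwed down: aluminium base plate 150 x 235 x 12 mm with two V cradles side by side, cells lying along its y axis; at the +y end a black block with two fixed brass studs and a grey display housing (62 mm high, 130 mm wide); at the -y end the eccentric cam. Origin on the bench under the cradles' centre line, 85 mm before the face of the fixed studs (along +y); z up
- bay_1 (a point): cradle on the tester's -x side: middle of the axis of a cell lying home against the stud, 45 mm above the bench. Two V saddles, 10 mm thick, 28 mm either side of the middle, reach to 2 mm below the axis; between them it is open down to 33 mm below. At rest stud and pin are 78 mm apart: lay the cell 4 mm short of this point (towards tester -y), 4 mm free at each end; the bar pushes it home
- bay_2 (a point): cradle on the tester's +x side, 62 mm from bay_1 and otherwise the same: middle of the axis of a cell lying home against the stud, 45 mm above the bench
- contact_bar: black bar 112 mm wide, top 56 mm above the bench, with two sprung brass pins (12 mm diameter) facing the cells; the cam, through its brass strap, pushes it 10 mm towards the cells (tester +y) at the most. Its origin is the tester's origin when the lever is at rest. At full lift each pin presses its cell with about 6 N
- cam_lever (a joint): angle of the cam lever about its upright shaft, rad: 0 at its rest stop, where the lever points to the tester's -x; it grows counter-clockwise seen from above; 1.57 is the cam's highest point, where the lever points to the tester's -y, straight away from the cells, over the black mark on the base plate's edge; the far stop is at 2.1, where the lift has dropped again. A spring drives it back to 0 (about 3 N at the knob at 1.57)
- cam_pivot (a point): on the axis of the lever's shaft, 90 mm above the bench (level with the middle of the knob's grip); the lever hub's top is 72 mm above the bench
- cam_knob (a point): the round upright knob at the lever's end: point on the knob's axis, 90 mm from the shaft, 90 mm above the bench. Knob 22 mm diameter, from 68 to 106 mm above the bench, fixed to the arm; arm 12 mm wide, its top 68 mm above the bench. Fingertips kept 70 mm or more above the bench clear the tester (except the hub), so the knob can turn between them
- cell_a: fat cylindrical battery cell lying on its side, 32 mm diameter, 70 mm long, blue sleeve, about 145 g; origin at the middle of its axis; its own y axis runs along the cell, +y towards the button end (steel button 13 mm diameter, 2 mm high, included in the 70 mm). V saddles near its ends carry it: the middle 40 mm is free for fingers; in the rack its axis is 26 mm above the bench
- cell_b: the other fat cylindrical battery cell lying on its side, 32 mm diameter, 70 mm long, blue sleeve, about 145 g; origin at the middle of its axis; its own y axis runs along the cell, +y towards the button end (steel button 13 mm diameter, 2 mm high, included in the 70 mm). V saddles near its ends carry it: the middle 40 mm is free for fingers; in the rack its axis is 26 mm above the bench
- cell_a_button (a point): centre of the button's end face of cell_a, 35 mm from its origin
- cell_b_button (a point): centre of the button's end face of cell_b, 35 mm from its origin
- rack: grey plastic rack 196 x 86 mm, fixed, with three places 62 mm apart along its x axis, holding the two fat cells and a slim one in any order; cells lie along its y axis, buttons to +y. Base 4 mm thick; V saddles 10 mm thick, 28 mm either side of the middle, tops 24 mm above the bench; origin under its centre on the bench
- cell_slim: slim cell 21 mm diameter, 70 mm long, same sleeve, lying in the rack, axis 18 mm above the bench; origin at the middle of its axis. Not for this job
- flux_bottle: small white dropper bottle, 32 mm diameter, 75 mm high; origin under its centre; leave alone
- solder_spool: solder spool 54 mm diameter, 42 mm high, standing; origin under its centre; leave alone
- tape_roll: roll of amber tape, 66 mm diameter, 18 mm high, lying flat; origin under its centre; leave alone
- tweezers: steel tweezers lying along their y axis, 125 mm long, 6 mm high; origin near the middle on the bench; leave alone
- screwdriver: screwdriver 150 mm long lying on the bench along its x axis; leave alone
- screw_tray: open aluminium tray 75 x 55 x 18 mm with screws; origin under its centre; leave alone
There are look-alikes about, which are no part of the job. What is shaped like the cell_a but pink is not meant. What is shaped like the cell_b but pink is not meant.

How it is judged:
By the outcome, as a careful person would: the job done as asked, in the order asked, and still so for the second after the job is handed in, while the arm keeps its last pose, push and grip.
It also fails if it takes over 61 s, if anything falls off the work surface, if the arm or the gripper's body presses on something with over 40 N, if the wrist force passes 120 N, or if a joint passes its speed limit or range.

### The arm

A 6-joint arm with a two-finger parallel gripper is mounted at the origin on the work surface. World frame = base frame: x ahead of the robot, y to its left, z up, the work surface at z = 0. Lengths are in m, angles in rad, forces in N, time in s.
With the tool pointing down it reaches from about 0.375 to 0.975 m from the base axis. Payload 3.8 kg.
Tool frame: the origin (TCP) lies at the very end of the fingers, on their centre line; the grasp point (between the pads) lies 19 mm behind it; y points along the fingers, x is the direction in which the jaws open and shut, and the axes are right-handed (so a half turn about y gives the same grasp; the last joint's range is limited). The gripper opens to 85 mm and grips with 20 to 120 N. Pads are 22 mm wide; open, the fingers measure 114 mm over their backs; the gripper's body (76 mm by 85 mm) begins 54 mm behind the grasp point. The pads swing forward as they close: fully open they stand 13 mm farther back than shut.
Start: joints at [-1.206, 0.264, 1.604, -0, 1.274, -0.037], TCP at [0.264, -0.621, 0.231] pointing down, gripper open.
Joint ranges: [-2.63, 2.63], [-0.94, 2.18], [0.31, 2.57], [-1.31, 4.45], [0, 2.66], [-2.55, 2.55]. Speed limits (rad/s): [2.57, 2.57, 3.14, 3.14, 3.14, 3.14].

### API

Orientations are given as a rotation vector (axis times angle).
In Python, from workcell import bot, cams gives the robot as it stands.
- The arm moves only by the tool play_rows, never from a script. Its argument "motion" is a list of rows, each a list of 2 entries, a list of its own where there are three numbers: the shift along the world's x, y, z normalised to -1 to 1, where 1 is 400 mm, then the turn, a rotation vector about the world's x, y, z normalised to -1 to 1, where 1 is pi/4 rad. In form: [[[tx, ty, tz], [ax, ay, az]], ...]. A call has 1 to 10 rows; each row is the pose to reach, as a shift and turn from the pose commanded when the call began; what a row does not reach only later rows make up. A row lasts 1/8 s, in which the tool goes at most 62.5 mm and 10.7 degrees, less where a joint would pass 70% of its speed; a pose out of reach is approached as far as the arm can. A call with a number of a shift or a turn outside -1 to 1 is refused whole. A call with a gripper value outside its range is refused whole. "gripper" is the closure, from 0 (fully open) to 1 (shut), set as the call begins (left out, the last holds). The fingers move at their own pace and stop on an object; "squeeze" is the grip in N (left out, the last holds). Time passes only in rows, so rows that repeat a pose let the fingers close. It gives the time, the measured TCP pose, the force and the opening at its end, in the units of the state.
- bot.read_state(): the state, without advancing time (a new reading comes with each control period).
- cams.read_camera(name): name is "scene" or "side" or "wrist"; returns (picture, depth): 384x512x3 uint8, red, green, blue; 384x512 float32, m along the optical axis (not along the pixel's ray), 0 where there is no reading.
- cams.calibration(name): a dict with "mtx" (3x3 intrinsics, pixels), "k1" (the pictures are not rectified: a ray, as slopes to the right and down, at radius r is drawn at 1 + k1 r^2 times it, then the intrinsics apply), "R" (3x3) and "t" (3): a world point X has camera coordinates R X + t; the wrist camera has in their place "tool_from_camera" (4x4, takes a point from camera to tool coordinates, whose origin is the TCP and whose axes are the tool frame's). Camera axes: x right, y down, z forward; pixel columns grow to the right and rows downward; lengths in m; the calibration is good to about 2 mm. A picture is of the moment at which its call begins: read the wrist's pose just before it. calibration takes no time and is no camera call.
- bot.finish_job(): hands the job in, once; it reports no verdict.
Trained networks look in the newest picture that a camera, given by its name, has taken for a name from the list of things; names that differ only in an ending like _2 or _b are one class to them, and where a whole thing is asked for, a point or a joint stands for the part that bears it (a point fixed in the world has none). Each returns a list of dicts, best first, with "conf" (0 to 1); they miss things now and then, are a little off and sometimes report something else, mostly with a low value. They report only what shows in the picture. A call takes as long as a camera call. They do not tell look-alikes from the thing itself.
- cams.recognise(camera, label): "xyz" ([x, y, z] in m, in the coordinates of the camera as it stood for that picture, good to about 4 mm: the middle of the surface that is visible of it).
- cams.regions_of(camera, label): "mask" (384x512 bool, what is visible of it).
- cams.mark_of(camera, label): "xyz" ([x, y, z] in m, in the coordinates of the camera as it stood for that picture, good to about 4 mm: a listed point, or the origin of a listed thing).
The state is a dict: "time": time; "q": joint angles; "joint_vel": joint speeds; "joint_torque": joint torques, N m; "tool_pos": TCP position; "tcp_rot": TCP orientation; "wrist_force": force on the tool from outside, world axes, zero at the start; "torque": the same for the moment, N m; "width": opening from 0.0 (shut) to 1.0 (fully open).
Only numpy, scipy, OpenCV 4.12 (cv2) and the standard library are available. Lean on these libraries where they do the work, as an engineer would, in place of code of your own. Each camera call takes 0.05 s, during which the arm holds its last target.

## Working session

There is one attempt and no reset: what is moved stays moved. The work goes in short steps, Python scripts to look and compute and a tool call to move; the robot and the scene stay as the last step left them, time stands still between calls to the robot, and variables do not carry over. Pictures are saved under pics/ and viewed, and the job is handed in when it is done.

Besides the shell and the picture viewer there is one more tool, called after ">>>" as name(argument=value, ...) on one line, values as JSON. play_rows: Moves the arm, as the interface text tells. Its arguments: {"type":"object","properties":{"motion":{"type":"array","items":{"type":"array"}},"gripper":{"type":"number"},"squeeze":{"type":"number"}},"required":["motion"]}

```bash
ls; mkdir -p pics; cat > h.py <<'E'
import numpy as np, cv2
from workcell import bot, cams
from scipy.spatial.transform import Rotation as Rn
def cam_pose(name):
    c=cams.calibration(name)
    if 'R' in c:
        R=np.array(c['R']);t=np.array(c['t']).ravel(); return R.T, -R.T@t
    s=bot.read_state(); T=np.array(c['tool_from_camera']); Rt=Rn.from_rotvec(s['tcp_rot']).as_matrix()
    return Rt@T[:3,:3], Rt@T[:3,3]+np.array(s['tool_pos'])
def w(name,p,P=None):
    R,t=P or cam_pose(name); return R@np.array(p)+t
def proj(name,X,P=None):
    R,t=P or cam_pose(name); c=cams.calibration(name); p=R.T@(np.array(X)-t); a=p[:2]/p[2]; a=a*(1+c['k1']*(a@a)); m=np.array(c['mtx']); return m[:2,:2]@a+m[:2,2]
def rays(name,uv):
    c=cams.calibration(name); m=np.array(c['mtx']); uv=np.atleast_2d(uv).astype(float)
    d=(uv-m[:2,2])/np.array([m[0,0],m[1,1]]); a=d.copy()
    for _ in range(10): a=d/(1+c['k1']*(a**2).sum(1,keepdims=True))
    return np.c_[a,np.ones(len(a))]
def cloud(name,depth,P=None):
    v,u=np.mgrid[0:384,0:512]; r=rays(name,np.c_[u.ravel(),v.ravel()])
    R,t=P or cam_pose(name); X=(r*depth.ravel()[:,None])@R.T+t
    X[depth.ravel()==0]=np.nan
    return X.reshape(384,512,3)
def save(n,im,s=1.5): cv2.imwrite('pics/'+n+'.png',cv2.resize(im[:,:,::-1],None,fx=s,fy=s))
E
cat > a.py <<'E'
from h import *
for n in ['scene','side','wrist']:
    P=cam_pose(n); im,d=cams.read_camera(n); save(n+'0',im); np.savez(''+n+'0.npz',im=im,d=d,R=P[0],t=P[1])
    print(n,P[1],P[0][:,2])
print(bot.read_state())
E
python3 a.py
```

```text
pics
scene [1.11811981 0.26195259 1.0232543 ] [-0.50735256 -0.14812244 -0.8489129 ]
side [0.20132532 0.58940021 0.61968081] [ 0.44927373 -0.59634835 -0.66522309]
wrist [ 0.33862317 -0.58837411  0.37314159] [-0.2945638  -0.12197643 -0.94781534]
{'time': 0.15, 'q': array([-1.20588051e+00,  2.64583231e-01,  1.60505428e+00, -2.62589209e-05,
        1.27370469e+00, -3.69263873e-02]), 'joint_vel': array([ 2.97032894e-04, -1.91687275e-03, -3.64251186e-03,  9.85514172e-05,
        2.39858636e-04, -1.07070319e-03]), 'joint_torque': array([-7.10894692e-04, -5.15904880e+01, -3.67959988e+01, -1.45435365e-04,
        8.07728997e-03, -7.93074193e-07]), 'tool_pos': array([ 0.26377459, -0.62071443,  0.23024917]), 'tcp_rot': array([-1.37190429,  0.90935141, -0.906986  ]), 'wrist_force': array([ 0.81860164, -0.73093397,  0.57492903]), 'torque': array([ 0.06657299,  0.00179818, -0.00186164]), 'width': 0.996020705486835}
```

View pics/scene0.png

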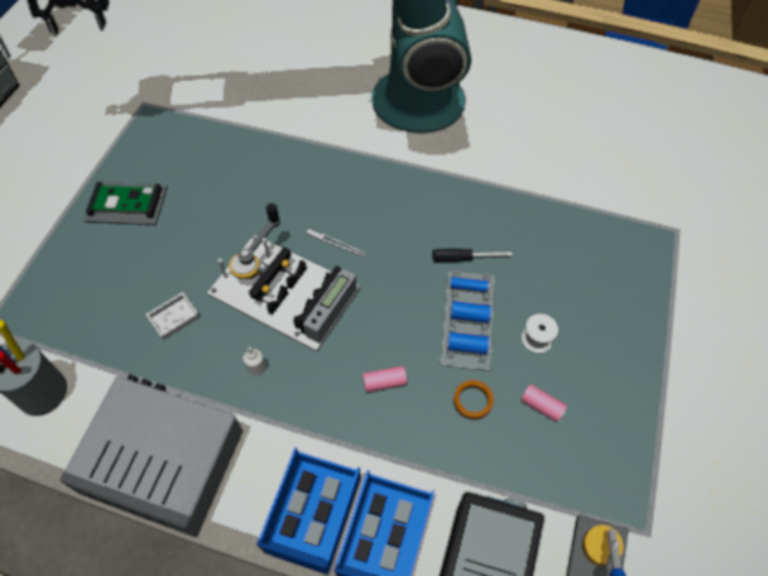

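View pics/side0.png

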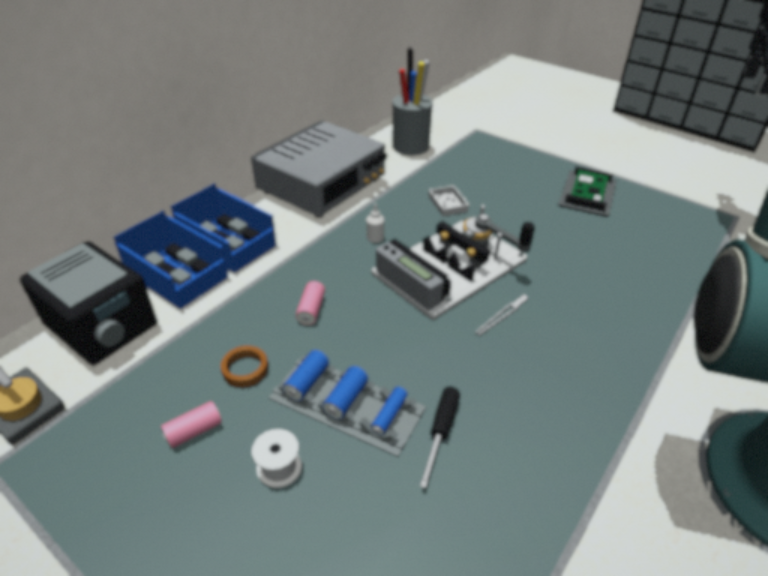

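View pics/wrist0.png

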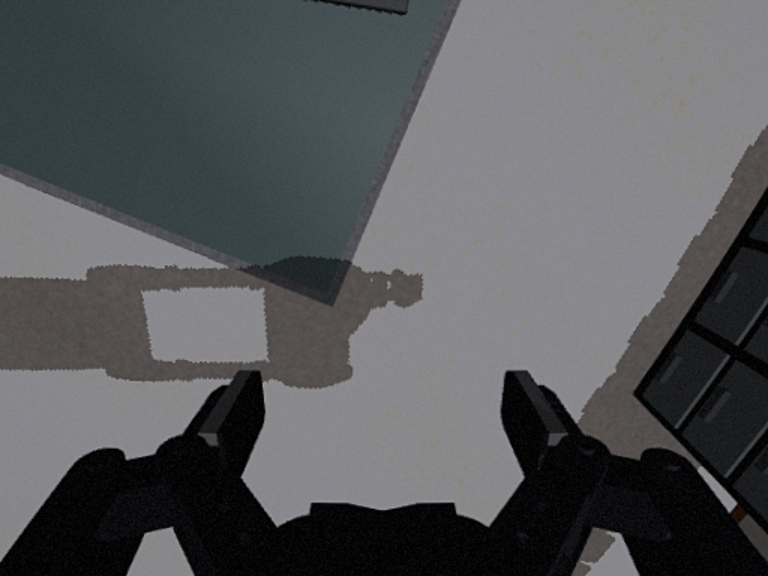

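```bash
cat > b.py <<'E'
from h import *
for n in ['scene','side']:
    P=cam_pose(n)
    for l in ['tester','bay_1','bay_2','cam_pivot','cam_knob','cell_a','cell_a_button','rack','cell_slim','contact_bar']:
        for r in cams.mark_of(n,l):
            if r['conf']>.2: X=w(n,r['xyz'],P); print(n,l,round(r['conf'],2),X.round(4),proj(n,X,P).round())
print(bot.read_state()['time'])
E
python3 b.py
```

```text
scene tester 0.87 [ 0.5587 -0.1074  0.0024] [186. 191.]
scene tester 0.47 [ 0.5614 -0.1052  0.0059] [186. 191.]
scene bay_1 0.67 [ 0.5447 -0.0486  0.0407] [206. 184.]
scene bay_1 0.62 [ 0.6037 -0.0631  0.0449] [193. 200.]
scene bay_2 0.67 [ 0.5447 -0.0486  0.0407] [206. 184.]
scene bay_2 0.62 [ 0.6037 -0.0631  0.0449] [193. 200.]
scene cam_pivot 0.72 [ 0.5533 -0.1664  0.0907] [161. 165.]
scene cam_knob 0.87 [ 0.4642 -0.147   0.0933] [181. 141.]
scene cam_knob 0.26 [ 0.542  -0.0486  0.0447] [206. 183.]
scene cell_a 0.7 [0.6796 0.1335 0.0161] [256. 251.]
scene cell_a 0.65 [0.644  0.3977 0.0146] [362. 268.]
scene cell_a 0.58 [0.5195 0.2439 0.0315] [314. 207.]
scene cell_a 0.55 [0.5831 0.2494 0.0259] [311. 229.]
scene cell_a_button 0.75 [0.572  0.2886 0.0242] [326. 230.]
scene cell_a_button 0.66 [0.6554 0.4311 0.0188] [375. 275.]
scene rack 0.95 [ 0.5174  0.2404 -0.0022] [312. 212.]
scene rack 0.44 [0.5749 0.2891 0.0249] [326. 231.]
scene cell_slim 0.53 [0.4584 0.2275 0.018 ] [313. 189.]
scene contact_bar 0.84 [ 0.561  -0.1052  0.0072] [186. 191.]
scene contact_bar 0.55 [ 0.5616 -0.1076 
[... 478 characters left out ...]
.6856 0.1343 0.0197] [206. 201.]
side cell_a 0.77 [0.584  0.2484 0.0261] [204. 249.]
side cell_a 0.73 [0.648  0.4007 0.0147] [126. 285.]
side cell_a 0.68 [0.5745 0.2853 0.0245] [195. 263.]
side cell_a_button 0.81 [0.5724 0.2846 0.0266] [196. 262.]
side cell_a_button 0.57 [0.6576 0.4337 0.0126] [109. 294.]
side rack 0.9 [0.5221 0.2412 0.002 ] [230. 269.]
side rack 0.39 [0.5711 0.2857 0.0246] [196. 264.]
side cell_slim 0.64 [0.4631 0.228  0.0222] [257. 273.]
side cell_slim 0.62 [ 0.7229 -0.0844 -0.0022] [250. 159.]
side contact_bar 0.71 [ 0.5652 -0.1071  0.0009] [303. 176.]
side contact_bar 0.43 [ 0.5423 -0.052   0.0421] [301. 178.]
side contact_bar 0.39 [0.5235 0.3651 0.0014] [186. 311.]
1.15
```

The blue cells at scene pixels (312,208) and (311,229) are the fat ones in the rack. The one at (313,189) is thinner, so it is the slim cell. The pink cells at (256,251) and (362,268) are look-alikes. Next I'll work out orientations and the hover pose over the rack.

```bash
cat > c.py <<'E'
from h import *
s=bot.read_state(); R=Rn.from_rotvec(s['tcp_rot']).as_matrix(); print(R.round(3)); print(np.degrees(np.arctan2(R[1,0],R[0,0])))
z=np.load('scene0.npz'); im=z['im']; cv2.imwrite('pics/crop0.png',cv2.resize(im[150:300,130:400,::-1],None,fx=2.9,fy=2.9,interpolation=2))
E
python3 c.py
```

```text
[[ 0.391  0.     0.92 ]
 [-0.92  -0.     0.391]
 [ 0.    -1.    -0.   ]]
-66.97958213376506
```

View pics/crop0.png

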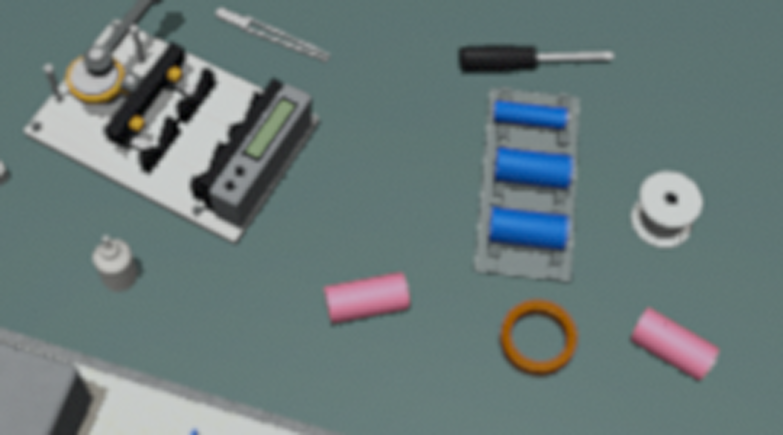

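>>> play_rows(motion=[[[0.55,1,0.1],[0,0,1]],[[0.55,1,0.1],[0,0,1]],[[0.55,1,0.1],[0,0,1]],[[0.55,1,0.1],[0,0,1]],[[0.55,1,0.1],[0,0,1]],[[0.55,1,0.1],[0,0,1]],[[0.55,1,0.1],[0,0,1]],[[0.55,1,0.1],[0,0,1]]], gripper=0.45, squeeze=40)

```text
time: 2.15
tool_pos: [0.4854, -0.2182, 0.2721]
tcp_rot: [-1.55, 0.297, -0.299]
wrist_force: [-0.9, -0.2, -0.7]
width: 0.55
```

>>> play_rows(motion=[[[0.15,0.3,0],[0,0,0.27]],[[0.15,0.3,0],[0,0,0.27]],[[0.15,0.3,0],[0,0,0.27]],[[0.15,0.3,0],[0,0,0.27]]])

```text
time: 2.65
tool_pos: [0.544, -0.1008, 0.2712]
tcp_rot: [-1.567, 0.134, -0.133]
wrist_force: [0.3, 0.3, -0.6]
width: 0.55
```

```bash
cat > d.py <<'E'
from h import *
import sys
tag=sys.argv[1]; n=sys.argv[2] if len(sys.argv)>2 else 'wrist'
s=bot.read_state(); P=cam_pose(n); im,d=cams.read_camera(n); save(tag,im); np.savez(''+tag+'.npz',im=im,d=d,R=P[0],t=P[1])
print(s['time'],s['tool_pos'].round(4),s['tcp_rot'].round(4),s['width'],s['wrist_force'].round(1))
for l in sys.argv[3:]:
  for r in cams.mark_of(n,l):
    if r['conf']>.2: X=w(n,r['xyz'],P); print(l,round(r['conf'],2),X.round(4),proj(n,X,P).round())
E
python3 d.py w1 wrist tester bay_1 cam_pivot cam_knob contact_bar
```

```text
2.65 [ 0.544  -0.1008  0.2712] [-1.5672  0.1336 -0.1331] 0.5495032310416839 [ 0.3  0.3 -0.6]
tester 0.72 [ 5.615e-01 -1.078e-01 -1.000e-04] [268. 160.]
bay_1 0.78 [ 0.5466 -0.0544  0.0445] [252. 129.]
bay_1 0.78 [ 0.6037 -0.0657  0.0451] [296. 130.]
cam_pivot 0.56 [ 0.5522 -0.169   0.0878] [271. 222.]
cam_pivot 0.39 [ 0.5629 -0.1071  0.0012] [269. 159.]
cam_knob 0.72 [ 0.4641 -0.1515  0.0914] [200. 221.]
cam_knob 0.22 [ 0.606  -0.065   0.0454] [298. 129.]
contact_bar 0.79 [ 0.5603 -0.1094  0.0021] [267. 161.]
```

View pics/w1.png

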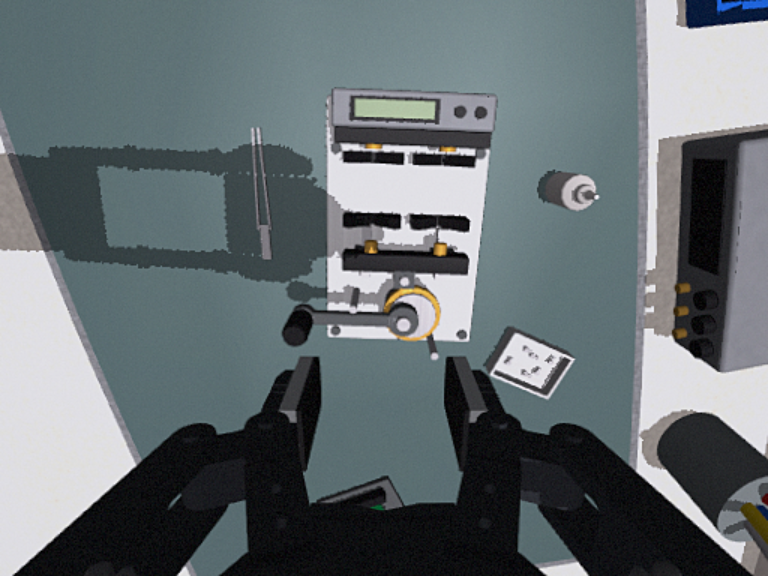

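The wrist picture shows the whole tester: display at (410,108), saddle pairs at (375,155)/(443,158) and (372,220)/(440,222), bar at (405,262), pivot at (402,320), knob at (296,328). I'll fit its pose from the depth.

```bash
cat > e.py <<'E'
from h import *
import sys
def rect(m): 
    c,sz,a=cv2.minAreaRect((m*1000).astype(np.float32)); return np.round(np.array(c)/1000,4),np.round(sz,1),round(a,2)
for tag,n in [('w1','wrist'),('scene0','scene'),('side0','side')]:
    z=np.load(tag+'.npz'); X=cloud(n,z['d'],(z['R'],z['t'])); im=z['im'].astype(int)
    near=(np.abs(X[...,0]-.56)<.15)&(np.abs(X[...,1]+.08)<.17)
    print(tag,'bench z',np.nanmedian(X[near&(np.abs(X[...,2])<.006)][:,2]))
    for nm,zz,lim in [('plate',.012,.003),('bar',.056,.003),('disp',.062,.003)]:
        m=near&(np.abs(X[...,2]-zz)<lim)
        if nm=='plate': m&=(im.min(-1)>120)
        if nm=='bar': m&=(im.max(-1)<60)&(X[...,1]<-.08)
        if nm=='disp': m&=(X[...,1]>-.03)
        m=cv2.morphologyEx(m.astype(np.uint8),cv2.MORPH_OPEN,np.ones((2,2)))
        k,l,st,ce=cv2.connectedComponentsWithStats(m); 
        i=1+np.argmax(st[1:,4]); p=X[l==i]; print(nm,len(p),rect(p[:,:2]),np.median(p[:,2]).round(4))
E
python3 e.py
```

```text
w1 bench z 0.001293772828449169
plate 7584 (array([ 0.5663, -0.0999]), array([240.1, 152. ]), 78.59) nan
bar 825 (array([ 0.5639, -0.128 ]), array([ 13.3, 122.5]), 69.81) nan
disp 2638 (array([0.5954, 0.0063]), array([ 30.5, 144.1]), 78.75) nan
scene0 bench z 0.0014719720733264996
plate 1093 (array([ 0.5682, -0.0958]), array([222.7, 149. ]), 78.51) nan
bar 137 (array([ 0.5651, -0.1128]), array([ 11.1, 109.5]), 77.74) nan
disp 242 (array([0.6052, 0.0043]), array([29.4, 91.2]), 77.52) nan
side0 bench z 0.002716667120679195
plate 372 (array([ 0.5152, -0.1456]), array([108.5,  77.3]), 81.74) 0.0129
bar 147 (array([ 0.5569, -0.1137]), array([ 16.5, 105. ]), 79.22) nan
disp 217 (array([0.5823, 0.0188]), array([124.9,  54.1]), 14.0) nan
```

```bash
cat > f.py <<'E'
from h import *
import sys
def overlay(tag,n,o,yaw,out,box,f):
    z=np.load(tag+'.npz'); P=(z['R'],z['t']); im=z['im'][:,:,::-1]
    u0,v0,u1,v1=box; c=cv2.resize(im[v0:v1,u0:u1],None,fx=f,fy=f,interpolation=2)
    a=np.radians(yaw); ex=np.array([np.cos(a),np.sin(a)]); ey=np.array([-ex[1],ex[0]])
    def px(x,y,zz): 
        q=proj(n,np.r_[np.array(o)+ex*x+ey*y,zz],P); return tuple(int(round((q[i]+.5-(u0,v0)[i])*f)) for i in (0,1))
    def poly(pts,zz,col): cv2.polylines(c,[np.array([px(x,y,zz) for x,y in pts])],True,col,1,cv2.LINE_AA)
    for s in (-31,31):
        s/=1000
        poly([(s-.016,.011),(s+.016,.011),(s+.016,.081),(s-.016,.081)],.045,(255,0,255))
        for q in (.022,.078): poly([(s-.02,q-.005),(s+.02,q-.005),(s+.02,q+.005),(s-.02,q+.005)],.043,(0,0,255))
    poly([(-.065,.085),(.065,.085)],.062,(0,255,0))
    poly([(-.056,0),(.056,0)],.056,(0,255,255))
    poly([(-.075,-.1),(-.075,.13)],.012,(0,255,0)); poly([(.075,-.1),(.075,.13)],.012,(0,255,0))
    cv2.imwrite('pics/'+out+'.png',c)
if __name__=='__main__':
    # plate side edges via ray-plane
    for tag,n in [('w1','wrist'),('scene0','scene')]:
        z=np.load(tag+'.npz'); P=(z['R'],z['t']); im=z['im'].astype(int)
        v,u=np.mgrid[0:384,0:512]; r=rays(n,np.c_[u.ravel(),v.ravel()])@P[0].T
        def plane(h): return (P[1]+r*((h-P[1][2])/r[:,2])[:,None]).reshape(384,512,3)
        A=plane(.012); near=(np.abs(A[...,0]-.563)<.11)&(np.abs(A[...,1]+.09)<.13)
        m=((im.min(-1)>(110 if n=='wrist' else 140))&near).astype(np.uint8)
        k,l,st,ce=cv2.connectedComponentsWithStats(m); i=1+np.argmax(st[1:,4]); p=A[l==i][:,:2]
        print(tag,len(p),cv2.minAreaRect((p*1000).astype(np.float32)))
    overlay('w1','wrist',(.5620,-.107),-11.4,'ov1',(200,40,350,240),4)
    overlay('scene0','scene',(.5620,-.107),-11.4,'ov2',(130,120,250,240),5)
E
python3 f.py
```

```text
w1 14639 ((563.0287475585938, -89.98762512207031), (259.9676818847656, 219.9031982421875), 89.99974060058594)
scene0 1483 ((566.2802734375, -94.37944030761719), (235.4720916748047, 151.10650634765625), 78.36797332763672)
```

View pics/ov1.png

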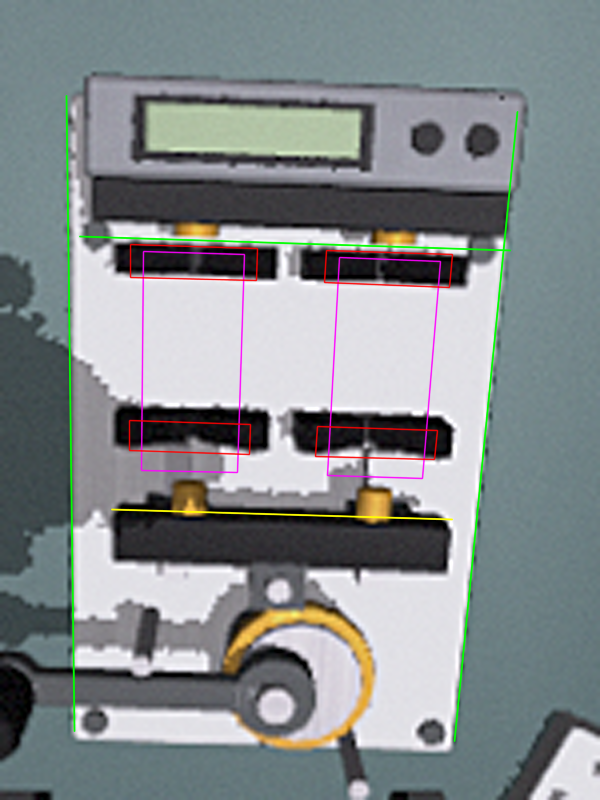

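View pics/ov2.png

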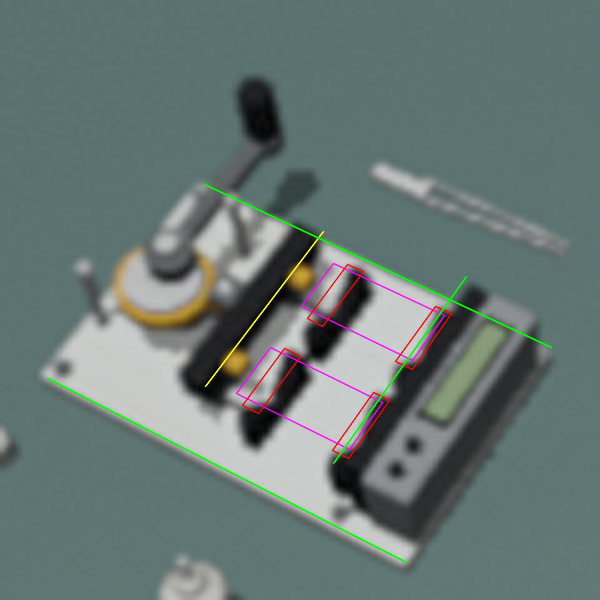

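```bash
cat > g.py <<'E'
from h import *
import sys
def ov(tag,n,o,yaw,out,box,f):
    z=np.load(tag+'.npz'); P=(z['R'],z['t']); im=z['im'][:,:,::-1]
    u0,v0,u1,v1=box; c=cv2.resize(im[v0:v1,u0:u1],None,fx=f,fy=f,interpolation=2)
    a=np.radians(yaw); ex=np.array([np.cos(a),np.sin(a)]); ey=np.array([-ex[1],ex[0]])
    def px(x,y,zz): 
        q=proj(n,np.r_[np.array(o)+ex*x+ey*y,zz],P); return tuple(int(round((q[i]+.5-(u0,v0)[i])*f)) for i in (0,1))
    t=np.linspace(0,2*np.pi,30)
    for s in (-.031,.031):
        for y in (.007,.085):
            cv2.polylines(c,[np.array([px(s+.006*np.cos(k),y,.045+.006*np.sin(k)) for k in t])],True,(255,0,255),1,cv2.LINE_AA)
        for y in (.017,.027,.073,.083): cv2.polylines(c,[np.array([px(s-.016,y,.043),px(s,y,.027),px(s+.016,y,.043)])],False,(0,0,255),1,cv2.LINE_AA)
    cv2.imwrite('pics/'+out+'.png',c)
if __name__=='__main__':
    o=(float(sys.argv[1]),float(sys.argv[2])); yaw=float(sys.argv[3])
    ov('w1','wrist',o,yaw,'p1'+sys.argv[4],(215,80,335,190),5)
    ov('scene0','scene',o,yaw,'p2'+sys.argv[4],(150,140,250,240),6)
E
python3 g.py .562 -.107 -11.4 a
```

```text
(no output)
```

View pics/p1a.png

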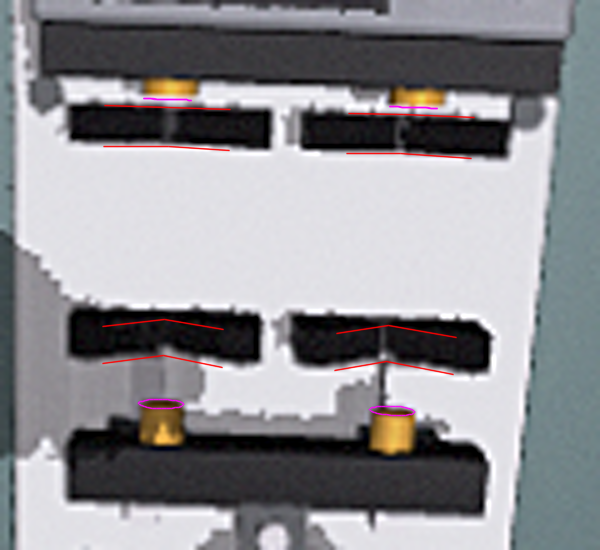

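View pics/p2a.png

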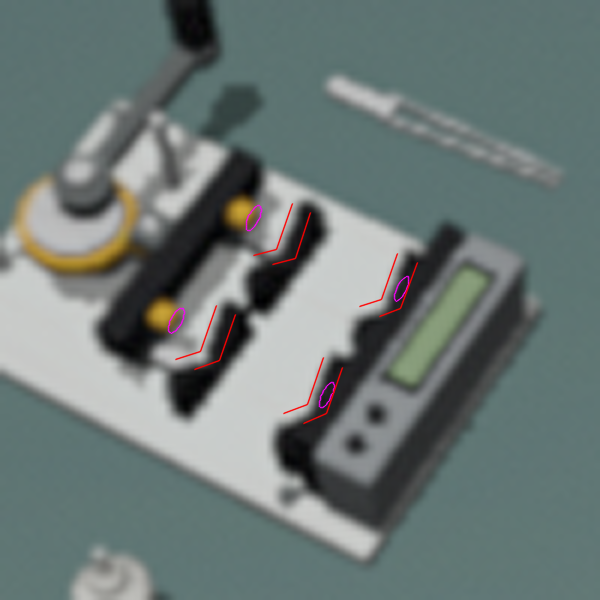

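The overlay fits in the wrist view: both pins and studs match to about 1 mm. Tester origin is (0.562, -0.107) with yaw -11.4°. Now over the rack.

>>> play_rows(motion=[[[0,0.8,-0.1],[0,0,0.46]],[[0,0.8,-0.1],[0,0,0.46]],[[0,0.8,-0.1],[0,0,0.46]],[[0,0.8,-0.1],[0,0,0.46]],[[0,0.8,-0.1],[0,0,0.46]],[[0,0.8,-0.1],[0,0,0.46]],[[0,0.8,-0.1],[0,0,0.46]]])

```text
time: 3.82
tool_pos: [0.5439, 0.2185, 0.231]
tcp_rot: [-1.566, -0.149, 0.15]
wrist_force: [-0.0, -0.6, -0.0]
width: 0.548
```

```bash
python3 d.py w2 wrist cell_a cell_a_button rack; cat > k.py <<'E'
from h import *
z=np.load('w2.npz'); P=(z['R'],z['t']); X=cloud('wrist',z['d'],P); im=z['im'].astype(int)
b=((im[...,2]>im[...,0]+60)&(im[...,2]>90)).astype(np.uint8); b=cv2.morphologyEx(b,cv2.MORPH_OPEN,np.ones((3,3)))
k,l,st,ce=cv2.connectedComponentsWithStats(b)
for i in range(1,k):
    if st[i,4]<300: continue
    p=X[l==i]; p=p[~np.isnan(p[:,0])]
    # strips: fit using top ridge: plane at top
    zt=np.percentile(p[:,2],98); q=p[p[:,2]>zt-.006][:,:2]
    print(st[i],ce[i].round(),zt.round(4),cv2.minAreaRect((p[:,:2]*1000).astype(np.float32)),cv2.minAreaRect((q*1000).astype(np.float32)))
E
python3 k.py
```

```text
3.825 [0.5439 0.2185 0.231 ] [-1.5664 -0.1492  0.1501] 0.5481231544205739 [-0.  -0.6 -0. ]
cell_a 0.74 [0.5732 0.2855 0.0265] [290. 119.]
cell_a 0.72 [0.5782 0.2532 0.0263] [288. 146.]
cell_a 0.72 [0.5189 0.2399 0.0261] [239. 147.]
cell_a 0.67 [0.5114 0.278  0.0305] [238. 115.]
cell_a 0.58 [0.6418 0.3994 0.0207] [369.  32.]
cell_a 0.58 [0.6832 0.1382 0.0159] [340. 238.]
cell_a_button 0.76 [0.6549 0.4311 0.0176] [387.   6.]
cell_a_button 0.67 [0.5719 0.284  0.0295] [289. 120.]
rack 0.78 [0.5197 0.2389 0.005 ] [240. 146.]
[ 227  120   25   57 1345] [238. 147.] 0.0433 ((520.154296875, 236.26686096191406), (29.8284912109375, 76.69203186035156), 9.018034934997559) ((518.3086547851562, 240.24996948242188), (24.04169273376465, 67.89311981201172), 10.480524063110352)
[ 276  121   27   58 1389] [289. 149.] 0.0432 ((580.7384643554688, 245.1921844482422), (30.7061824798584, 79.48419189453125), 9.70301342010498) ((579.526123046875, 250.48536682128906), (24.497896194458008, 68.41770935058594), 10.38211441040039)
[182 124  16  54 724] [190. 150.] 0.03 ((457.7370910644531, 223.68896484375), (19.08392333984375, 66.98606872558594), 8.529269218444824) ((458.4085388183594, 223.7896728515625), (17.72598648071289, 66.98606872558594), 8.529269218444824)
[469 185  43  47 859] [494. 210.] 0.0647 ((899.2689208984375, 225.73733520507812), (73.32251739501953, 106.15766906738281), 89.87168884277344) ((852.339111328125, 260.5110168457031), (8.647587776184082, 4.006490230560303), 1.6584279537200928)
[442 271  59  28 418] [470. 288.] 0.0406 ((918.3728637695312, 87.41285705566406), (38.35596466064453, 159.18955993652344), 74.4385986328125) ((848.8567504882812, 112.560302734375), (4.024955749511719, 27.74872398376465), 1.3457573652267456)
```

View pics/w2.png

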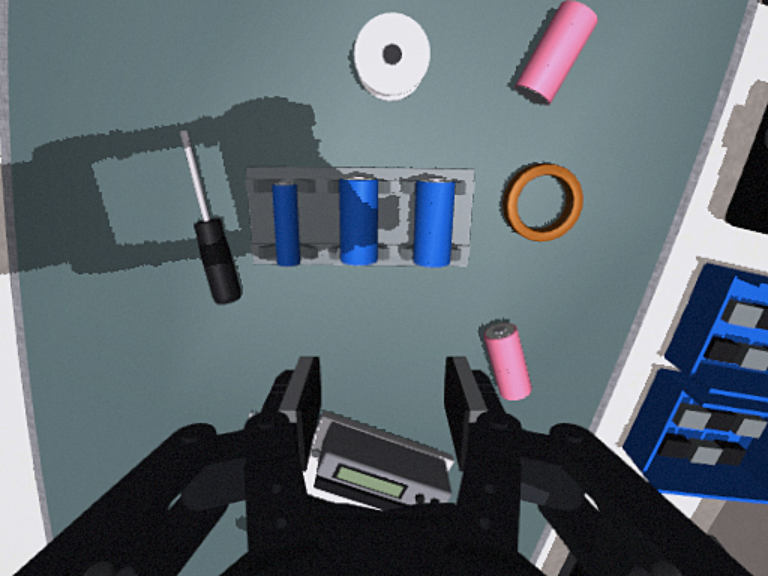

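The wrist view shows the fat cells at pixels (359,220) and (433,222), and the slim one at (286,223), clearly thinner. Pink look-alikes are at (557,52) and (507,360). I'll confirm the rack fit with an enlarged overlay.

```bash
cat > m.py <<'E'
from h import *
import sys
def ovr(tag,n,o,yaw,out,box,f):
    z=np.load(tag+'.npz'); P=(z['R'],z['t']); im=z['im'][:,:,::-1]
    u0,v0,u1,v1=box; c=cv2.resize(im[v0:v1,u0:u1],None,fx=f,fy=f,interpolation=2)
    a=np.radians(yaw); ex=np.array([np.cos(a),np.sin(a)]); ey=np.array([-ex[1],ex[0]])
    def px(x,y,zz): 
        q=proj(n,np.r_[np.array(o)+ex*x+ey*y,zz],P); return tuple(int(round((q[i]+.5-(u0,v0)[i])*f)) for i in (0,1))
    L=lambda pts,col: cv2.polylines(c,[np.array([px(*p) for p in pts])],True,col,1,cv2.LINE_AA)
    t=np.linspace(0,2*np.pi,40)
    for x,r,h in ((-.062,.0105,.018),(0,.016,.026),(.062,.016,.026)):
        for y in (-.035,.033): L([(x+r*np.cos(k),y,h+r*np.sin(k)) for k in t],(0,0,255))
    L([(-.098,-.043,.004),(.098,-.043,.004),(.098,.043,.004),(-.098,.043,.004)],(0,255,0))
    cv2.imwrite('pics/'+out+'.png',c)
o=(float(sys.argv[1]),float(sys.argv[2])); yaw=float(sys.argv[3])
ovr('w2','wrist',o,yaw,'r1'+sys.argv[4],(155,95,325,190),4.5)
ovr('scene0','scene',o,yaw,'r2'+sys.argv[4],(285,170,340,255),7)
s=bot.read_state(); R=Rn.from_rotvec(s['tcp_rot']).as_matrix(); print(np.degrees(np.arctan2(R[1,0],R[0,0])))
E
python3 m.py .519 .240 10 a
```

```text
10.741415574750407
```

View pics/r1a.png

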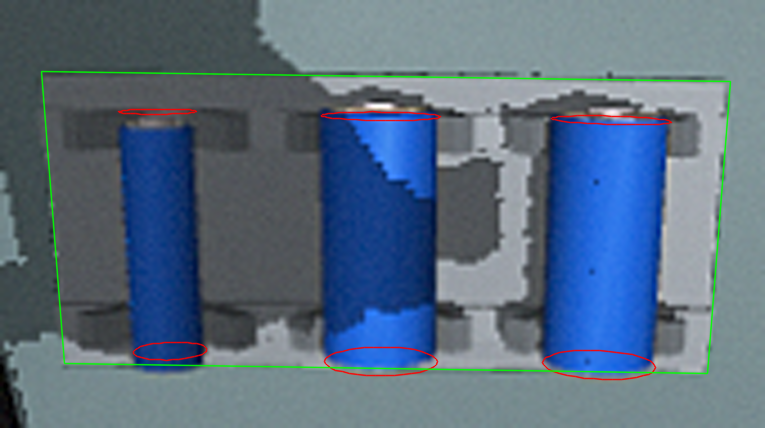

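View pics/r2a.png

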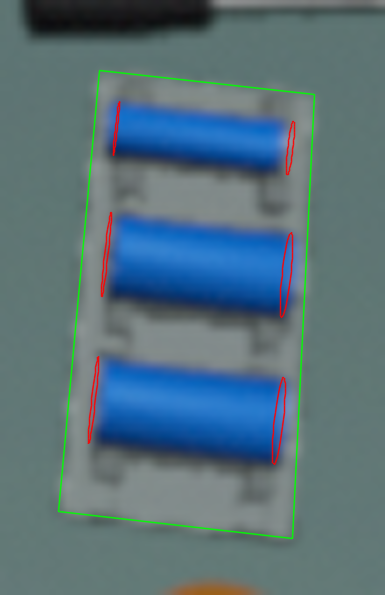

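The fit is good to about 1 mm. I'll take the outer fat cell first.

>>> play_rows(motion=[[[0.09,0.08,-0.12],[0,0,0]],[[0.09,0.08,-0.25],[0,0,0]],[[0.09,0.08,-0.38],[0,0,0]],[[0.09,0.08,-0.44],[0,0,0]],[[0.09,0.08,-0.5],[0,0,0]],[[0.09,0.08,-0.53],[0,0,0]],[[0.09,0.08,-0.56],[0,0,0]],[[0.09,0.08,-0.56],[0,0,0]]])

```text
time: 5.03
tool_pos: [0.5797, 0.2502, 0.0069]
tcp_rot: [-1.566, -0.148, 0.149]
wrist_force: [-0.3, -0.1, 0.6]
width: 0.551
```

```bash
python3 d.py w3 wrist
```

```text
5.025 [0.5797 0.2502 0.0069] [-1.566  -0.1478  0.1493] 0.5514780894245257 [-0.3 -0.1  0.6]
```

View pics/w3.png

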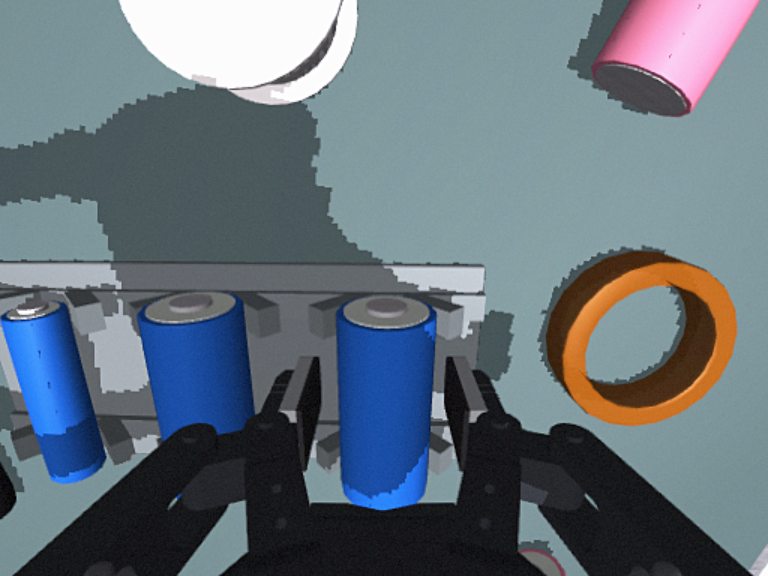

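The cell at (387,400) is centred between the pads, button up in the image (+y). Closing.

>>> play_rows(motion=[[[0,0,0],[0,0,0]],[[0,0,0],[0,0,0]],[[0,0,0],[0,0,0]],[[0,0,0],[0,0,0]],[[0,0,0],[0,0,0]]], gripper=1, squeeze=45)

```text
time: 5.7
tool_pos: [0.5805, 0.251, 0.0085]
tcp_rot: [-1.565, -0.15, 0.148]
wrist_force: [-1.9, -2.1, 6.2]
width: 0.358
```

>>> play_rows(motion=[[[0,0,0.06],[0,0,0]],[[0,0,0.15],[0,0,0]],[[0,0,0.3],[0,0,0]],[[0,0,0.3],[0,0,0]]])

```text
time: 6.2
tool_pos: [0.5846, 0.2527, 0.134]
tcp_rot: [-1.562, -0.159, 0.14]
wrist_force: [1.4, -0.1, -1.3]
width: 0.357
```

```bash
python3 d.py w4 wrist
```

```text
6.2 [0.5846 0.2527 0.134 ] [-1.5622 -0.1588  0.1395] 0.35650850268940987 [ 1.4 -0.1 -1.3]
```

View pics/w4.png

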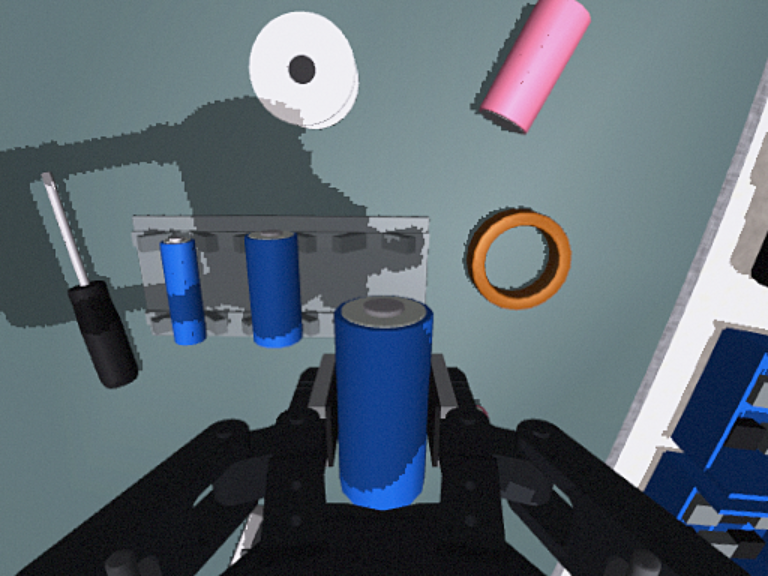

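>>> play_rows(motion=[[[0,0,0.1],[0,0,0]],[[0,0,0.1],[0,0,0]],[[0,0,0.1],[0,0,0]]])

```text
time: 6.62
tool_pos: [0.5788, 0.2504, 0.165]
tcp_rot: [-1.566, -0.147, 0.151]
wrist_force: [-0.1, 0.3, -2.1]
width: 0.36
```

```bash
python3 -c "
from h import *
s=bot.read_state();print(s)"
```

```text
{'time': 6.625, 'q': array([3.68742276e-01, 2.30939224e-01, 1.77019798e+00, 1.50659389e-05,
       1.14346262e+00, 1.78904099e-01]), 'joint_vel': array([1.48083779e-03, 1.16141556e-02, 1.49144543e-02, 9.14531047e-04,
       4.74613156e-03, 1.82107918e-05]), 'joint_torque': array([ 1.71965319e-03, -5.03383398e+01, -3.70625103e+01, -5.09819984e-04,
       -7.17483088e-02, -4.01270818e-04]), 'tool_pos': array([0.57880515, 0.25035958, 0.16502889]), 'tcp_rot': array([-1.56645133, -0.14678964,  0.15134923]), 'wrist_force': array([-0.11724285,  0.31793372, -2.06018034]), 'torque': array([0.03129898, 0.00476445, 0.04693505]), 'width': 0.3604625415816651}
```

>>> play_rows(motion=[[[0.01,-0.15,0],[0,0,-0.1]],[[0.02,-0.3,0],[0,0,-0.2]],[[0.03,-0.45,0],[0,0,-0.3]],[[0.04,-0.6,0],[0,0,-0.4]],[[0.05,-0.73,0],[0,0,-0.49]],[[0.054,-0.797,0],[0,0,-0.49]],[[0.054,-0.797,-0.07],[0,0,-0.49]],[[0.054,-0.797,-0.15],[0,0,-0.49]],[[0.054,-0.797,-0.2],[0,0,-0.49]],[[0.054,-0.797,-0.2],[0,0,-0.49]]])

```text
time: 7.88
tool_pos: [0.5987, -0.0675, 0.0837]
tcp_rot: [-1.565, 0.158, -0.148]
wrist_force: [-0.5, -0.2, -2.0]
width: 0.359
```

```bash
python3 d.py w5 wrist; cat >> h.py <<'E'
def yaw():
    R=Rn.from_rotvec(bot.read_state()['tcp_rot']).as_matrix(); return np.degrees(np.arctan2(R[1,0],R[0,0]))
E
python3 -c "
from h import *
print(yaw())"
```

```text
7.875 [ 0.5987 -0.0675  0.0837] [-1.565   0.1584 -0.1477] 0.35877106014899024 [-0.5 -0.2 -2. ]
-11.16144003063362
```

View pics/w5.png

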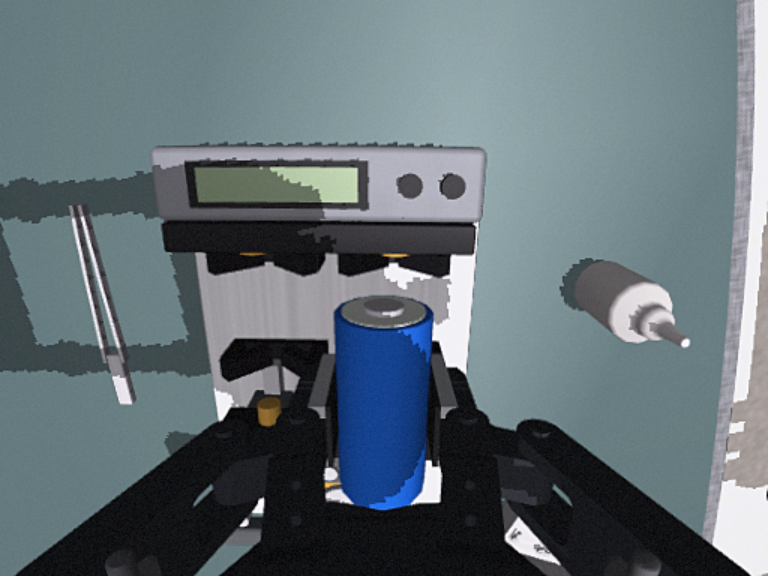

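```bash
cat > rp.py <<'E'
from h import *
def rp(tag,n,u,v,h):
    z=np.load(tag+'.npz'); r=z['R']@rays(n,[(u,v)])[0]; return z['t']+r*((h-z['t'][2])/r[2])
E
python3 - <<'E'
from rp import *
a=np.radians(-11.4); ex=np.array([np.cos(a),np.sin(a)]); ey=np.array([-ex[1],ex[0]])
def T(X): d=X[:2]-np.array([.562,-.107]); return (np.array([d@ex,d@ey])*1000).round(1)
for nm,u,v,h in [('stud2',397,257,.050),('stud1',254,254,.050),('pin1',268,401,.051),('button',384,303,.1012),('buttonface',384,303,.1012),('sleeve far end bottom',384,508,.1012-.012),('dispL',153,149,.062),('dispR',485,149,.062)]:
    X=rp('w5','wrist',u/1.5-.17,v/1.5-.17,h); print(nm,X.round(4),T(X))
print('tcp',T(np.array([.5987,-.0675])))
E
```

```text
stud2 [ 0.6112 -0.0312  0.05  ] [33.3 84. ]
stud1 [ 0.5506 -0.0179  0.05  ] [-28.8  85.1]
pin1 [ 0.5361 -0.0899  0.051 ] [-28.8  11.6]
button [ 0.6055 -0.0323  0.1012] [27.9 81.8]
buttonface [ 0.6055 -0.0323  0.1012] [27.9 81.8]
sleeve far end bottom [ 0.5866 -0.1283  0.0892] [ 28.3 -16. ]
dispL [0.5279 0.0318 0.062 ] [-60.8 129.3]
dispR [0.6515 0.0065 0.062 ] [ 65.3 128.9]
tcp [28.2 46. ]
```

>>> play_rows(motion=[[[0,0,-0.01],[0,0,0]],[[0,0,-0.01],[0,0,0]]])

```text
time: 8.18
tool_pos: [0.6023, -0.068, 0.0843]
tcp_rot: [-1.566, 0.152, -0.154]
wrist_force: [0.7, -0.4, -1.9]
width: 0.361
```

```bash
python3 d.py w6 wrist; python3 -c "
from h import *
im=cv2.imread('pics/w6.png'); cv2.imwrite('pics/w6c.png',cv2.resize(im[130:530,140:520],None,fx=1.5,fy=1.5)); print(yaw())"
```

```text
8.175 [ 0.6023 -0.068   0.0843] [-1.5655  0.1516 -0.1543] 0.36086814358664 [ 0.7 -0.4 -1.9]
-11.167859130932303
```

View pics/w6c.png

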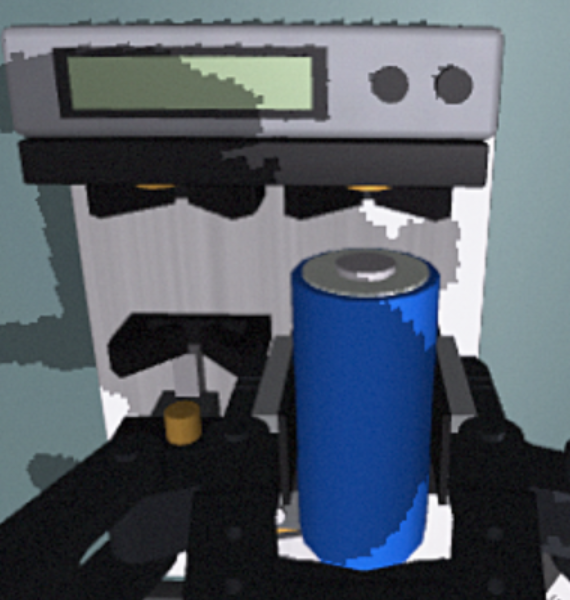

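```bash
python3 - <<'E'
from rp import *
a=np.radians(-11.4); ex=np.array([np.cos(a),np.sin(a)]); ey=np.array([-ex[1],ex[0]])
def T(X): d=X[:2]-np.array([.562,-.107]); return (np.array([d@ex,d@ey])*1000).round(1)
for nm,u,v,h in [('stud2',368,188,.050),('stud1',155,186,.050),('pin1 tip top',182,403,.051),('button',366,258,.1018+.0065),('bodyend',366,568,.1018-.012),('dispL',5,28,.062),('dispR',502,30,.062)]:
    X=rp('w6','wrist',(u/1.5+140)/1.5-.17,(v/1.5+130)/1.5-.17,h); print(nm,X.round(4),T(X))
print('tcp',T(np.array([.6023,-.0680])))
E
```

```text
stud2 [ 0.6103 -0.0302  0.05  ] [32.2 84.8]
stud1 [ 0.5498 -0.0175  0.05  ] [-29.7  85.3]
pin1 tip top [ 0.5371 -0.0887  0.051 ] [-28.1  13.1]
button [ 0.6095 -0.0301  0.1083] [31.3 84.7]
bodyend [ 0.5901 -0.1291  0.0898] [ 31.9 -16.1]
dispL [0.5281 0.0322 0.062 ] [-60.8 129.7]
dispR [0.6516 0.0063 0.062 ] [ 65.5 128.8]
tcp [31.8 46.2]
```

>>> play_rows(motion=[[[0.003,0,-0.05],[0,0,0]],[[0.003,0,-0.1],[0,0,0]],[[0.003,0,-0.12],[0,0,0]],[[0.003,0,-0.13],[0,0,0]],[[0.003,0,-0.13],[0,0,0]],[[0.003,0,-0.13],[0,0,0]]])

```text
time: 8.98
tool_pos: [0.6034, -0.0681, 0.0319]
tcp_rot: [-1.565, 0.152, -0.154]
wrist_force: [0.3, 0.2, -0.9]
width: 0.359
```

```bash
python3 d.py w7 wrist
```

```text
8.975 [ 0.6034 -0.0681  0.0319] [-1.5654  0.1523 -0.1542] 0.35928084127643534 [ 0.3  0.2 -0.9]
```

View pics/w7.png

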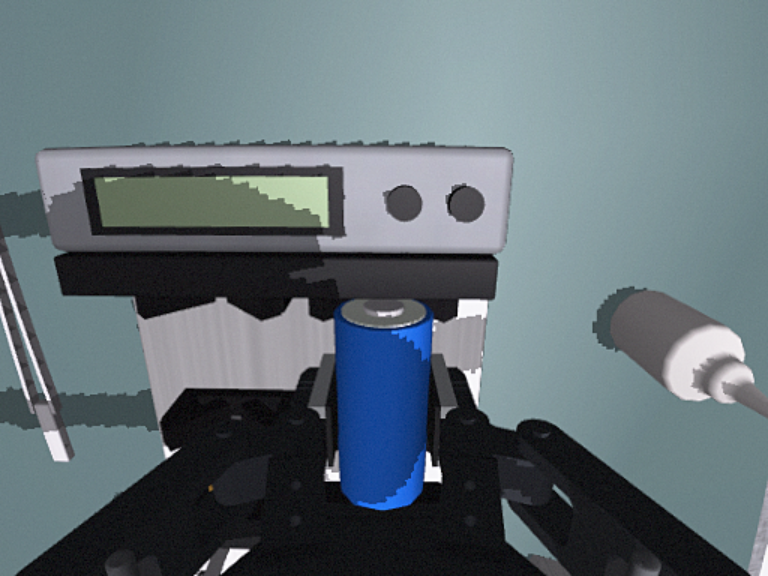

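>>> play_rows(motion=[[[0,0,-0.005],[0,0,0]],[[0,0,-0.0075],[0,0,0]],[[0,0,-0.0075],[0,0,0]]])

```text
time: 9.4
tool_pos: [0.6028, -0.068, 0.0283]
tcp_rot: [-1.565, 0.153, -0.153]
wrist_force: [-0.0, -0.4, -2.2]
width: 0.361
```

>>> play_rows(motion=[[[0,0,-0.003],[0,0,0]],[[0,0,-0.003],[0,0,0]]])

```text
time: 9.65
tool_pos: [0.6033, -0.0681, 0.0275]
tcp_rot: [-1.565, 0.152, -0.154]
wrist_force: [0.5, 0.0, 0.7]
width: 0.36
```

>>> play_rows(motion=[[[0,0,-0.002],[0,0,0]],[[0,0,-0.002],[0,0,0]]])

```text
time: 9.9
tool_pos: [0.6034, -0.0681, 0.0274]
tcp_rot: [-1.565, 0.152, -0.154]
wrist_force: [-1.9, 0.1, 5.5]
width: 0.358
```

>>> play_rows(motion=[[[0,0,0],[0,0,0]],[[0,0,0],[0,0,0]],[[0,0,0],[0,0,0]]], gripper=0.46)

```text
time: 10.28
tool_pos: [0.6025, -0.068, 0.026]
tcp_rot: [-1.565, 0.154, -0.153]
wrist_force: [-0.6, 1.3, 0.3]
width: 0.543
```

>>> play_rows(motion=[[[0,0,0.06],[0,0,0]],[[0,0,0.16],[0,0,0]],[[0,0,0.32],[0,0,0]],[[0,0,0.4],[0,0,0]]])

```text
time: 10.78
tool_pos: [0.6044, -0.0683, 0.1901]
tcp_rot: [-1.566, 0.149, -0.157]
wrist_force: [0.7, 0.7, -0.3]
width: 0.542
```

```bash
python3 d.py w8 wrist; python3 d.py s8 scene; python3 -c "
import cv2
im=cv2.imread('pics/s8.png'); cv2.imwrite('pics/s8c.png',cv2.resize(im[190:380,190:390],None,fx=3,fy=3,interpolation=2))"
```

```text
10.775 [ 0.6044 -0.0683  0.1901] [-1.5656  0.1494 -0.1569] 0.5419673191608214 [ 0.7  0.7 -0.3]
10.825 [ 0.6066 -0.0686  0.1946] [-1.566   0.1446 -0.1618] 0.5392089632042187 [ 1.5 -0.3  2.3]
```

View pics/w8.png

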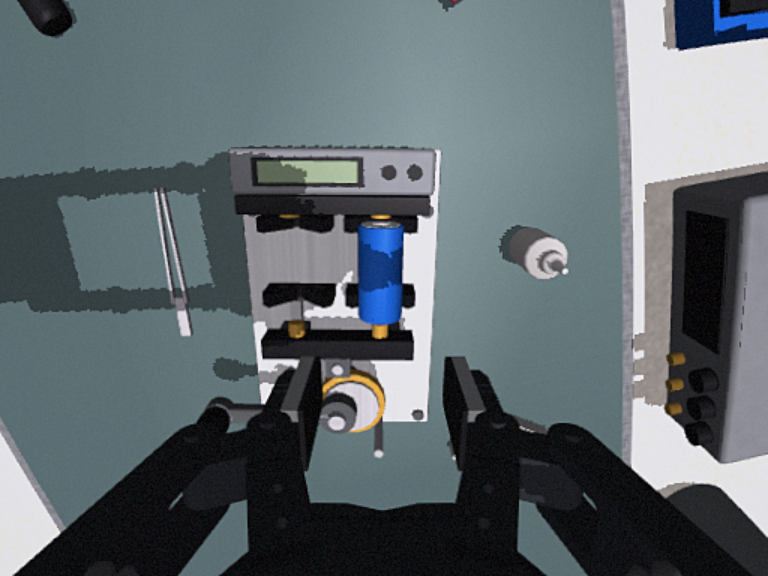

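View pics/s8c.png

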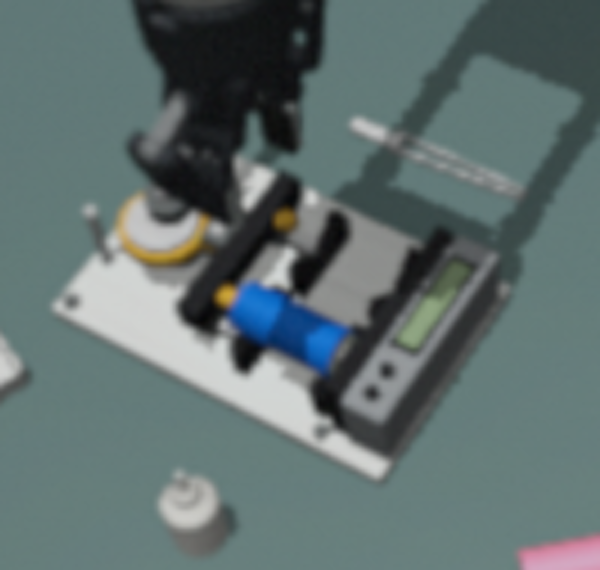

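Cell 1 lies in bay 2, in line with stud (380,215) and pin (380,332), button towards the display. Now the middle cell.

>>> play_rows(motion=[[[-0.03,0.14,0],[0,0,0.1]],[[-0.07,0.29,0],[0,0,0.2]],[[-0.11,0.44,0],[0,0,0.3]],[[-0.15,0.58,0],[0,0,0.4]],[[-0.19,0.72,0],[0,0,0.484]],[[-0.21,0.772,-0.05],[0,0,0.484]],[[-0.21,0.772,-0.15],[0,0,0.484]],[[-0.21,0.772,-0.25],[0,0,0.484]],[[-0.21,0.772,-0.3],[0,0,0.484]],[[-0.21,0.772,-0.3],[0,0,0.484]]])

```text
time: 12.12
tool_pos: [0.5169, 0.2399, 0.0639]
tcp_rot: [-1.567, -0.141, 0.149]
wrist_force: [0.4, -0.6, -0.6]
width: 0.542
```

>>> play_rows(motion=[[[0,0,-0.03],[0,0,0]],[[0,0,-0.03],[0,0,0]]])

```text
time: 12.38
tool_pos: [0.5191, 0.2407, 0.0546]
tcp_rot: [-1.566, -0.145, 0.145]
wrist_force: [-0.7, 0.2, -0.8]
width: 0.538
```

```bash
python3 d.py w9 wrist
```

```text
12.375 [0.5191 0.2407 0.0546] [-1.5658 -0.1454  0.1447] 0.5377577828737968 [-0.7  0.2 -0.8]
```

View pics/w9.png

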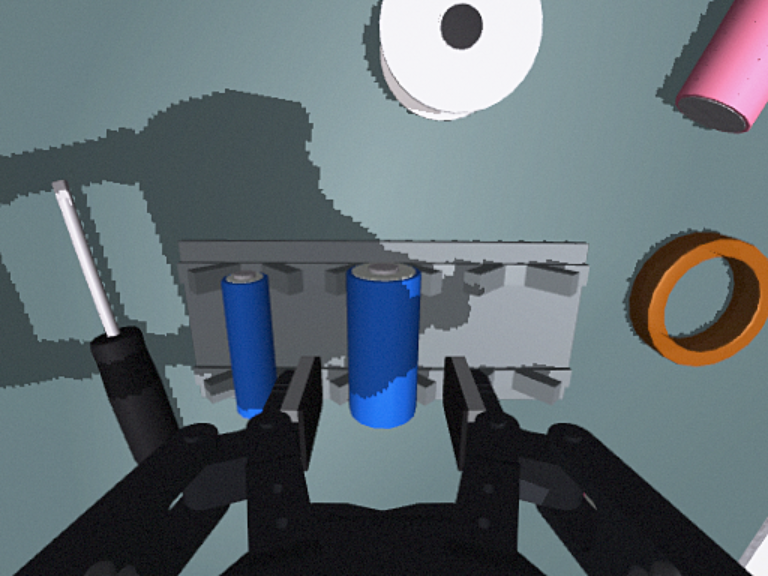

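Cell at (384,345) is centred. Go down, grip and lift.

>>> play_rows(motion=[[[0,0,-0.05],[0,0,0]],[[0,0,-0.09],[0,0,0]],[[0,0,-0.117],[0,0,0]],[[0,0,-0.117],[0,0,0]]])

```text
time: 12.92
tool_pos: [0.5173, 0.2402, 0.0056]
tcp_rot: [-1.567, -0.143, 0.148]
wrist_force: [0.9, -0.7, -0.3]
width: 0.54
```

>>> play_rows(motion=[[[0,0,0],[0,0,0]],[[0,0,0],[0,0,0]],[[0,0,0],[0,0,0]],[[0,0,0],[0,0,0]],[[0,0,0],[0,0,0]]], gripper=1, squeeze=45)

```text
time: 13.55
tool_pos: [0.519, 0.2409, 0.0078]
tcp_rot: [-1.566, -0.146, 0.145]
wrist_force: [0.4, 1.1, 1.0]
width: 0.358
```

>>> play_rows(motion=[[[0,0,0.06],[0,0,0]],[[0,0,0.15],[0,0,0]],[[0,0,0.3],[0,0,0]],[[0,0,0.4],[0,0,0]],[[0,0,0.4],[0,0,0]]])

```text
time: 14.18
tool_pos: [0.5217, 0.242, 0.1723]
tcp_rot: [-1.563, -0.152, 0.139]
wrist_force: [0.5, -0.1, -1.2]
width: 0.358
```

```bash
python3 d.py w10 wrist
```

```text
14.175 [0.5217 0.242  0.1723] [-1.5632 -0.1519  0.1385] 0.3578668671649283 [ 0.5 -0.1 -1.2]
```

View pics/w10.png

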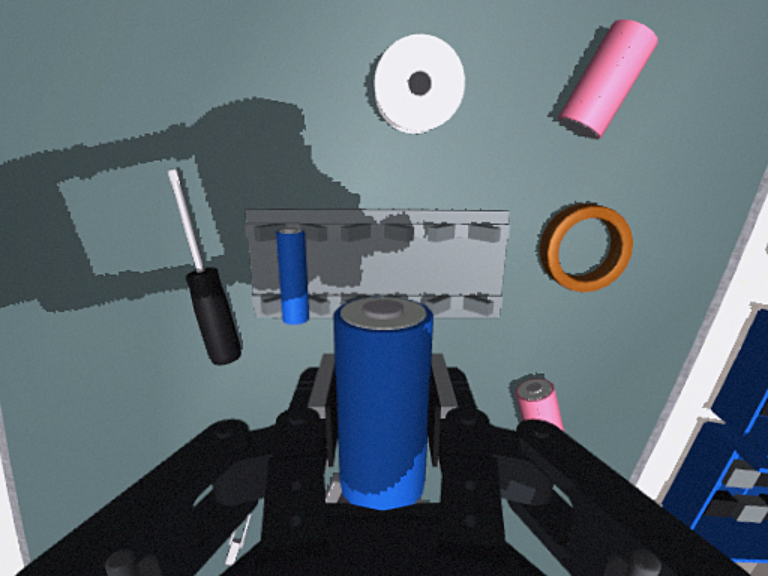

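>>> play_rows(motion=[[[0.01,-0.14,0],[0,0,-0.1]],[[0.02,-0.28,0],[0,0,-0.2]],[[0.03,-0.42,0],[0,0,-0.3]],[[0.04,-0.56,0],[0,0,-0.4]],[[0.05,-0.69,0],[0,0,-0.484]],[[0.058,-0.741,0],[0,0,-0.484]],[[0.058,-0.741,-0.06],[0,0,-0.484]],[[0.058,-0.741,-0.13],[0,0,-0.484]],[[0.058,-0.741,-0.18],[0,0,-0.484]],[[0.058,-0.741,-0.18],[0,0,-0.484]]])

```text
time: 15.48
tool_pos: [0.5388, -0.0545, 0.0918]
tcp_rot: [-1.565, 0.158, -0.146]
wrist_force: [0.0, -0.2, -1.3]
width: 0.361
```

>>> play_rows(motion=[[[0,0,-0.02],[0,0,0]],[[0,0,-0.02],[0,0,0]],[[0,0,-0.02],[0,0,0]]])

```text
time: 15.85
tool_pos: [0.5425, -0.0556, 0.0882]
tcp_rot: [-1.565, 0.152, -0.154]
wrist_force: [-0.1, -0.6, -1.3]
width: 0.362
```

```bash
python3 d.py w11 wrist; python3 -c "
from h import *
print(yaw())"
```

```text
15.85 [ 0.5425 -0.0556  0.0882] [-1.5654  0.1521 -0.154 ] 0.3623220153997428 [-0.1 -0.6 -1.3]
-11.170386338699684
```

View pics/w11.png

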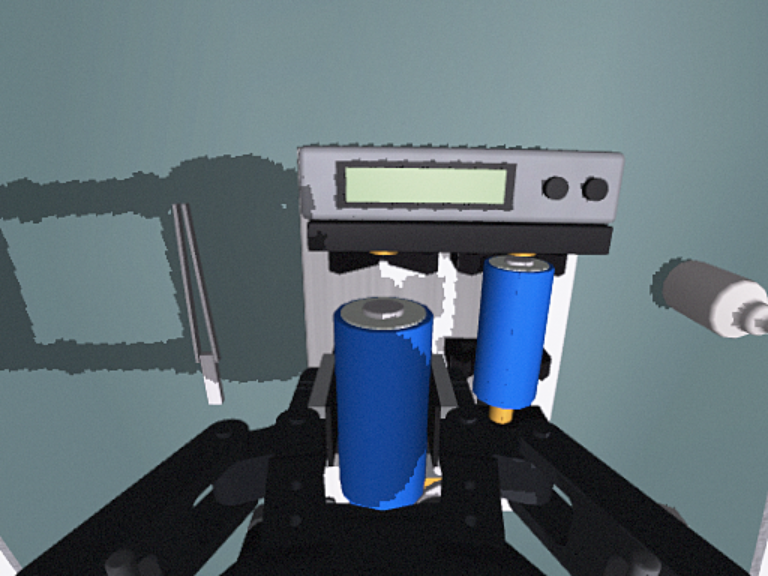

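>>> play_rows(motion=[[[0,0,-0.05],[0,0,0]],[[0,0,-0.1],[0,0,0]],[[0,0,-0.13],[0,0,0]],[[0,0,-0.142],[0,0,0]],[[0,0,-0.146],[0,0,0]],[[0,0,-0.148],[0,0,0]],[[0,0,-0.148],[0,0,0]]])

```text
time: 16.77
tool_pos: [0.5424, -0.0557, 0.0288]
tcp_rot: [-1.565, 0.152, -0.154]
wrist_force: [0.4, -0.3, -1.3]
width: 0.362
```

>>> play_rows(motion=[[[0,0,-0.003],[0,0,0]],[[0,0,-0.005],[0,0,0]],[[0,0,-0.005],[0,0,0]]])

```text
time: 17.15
tool_pos: [0.5425, -0.0557, 0.0266]
tcp_rot: [-1.565, 0.152, -0.154]
wrist_force: [-0.1, -0.5, 0.0]
width: 0.362
```

>>> play_rows(motion=[[[0,0,-0.003],[0,0,0]],[[0,0,-0.003],[0,0,0]]])

```text
time: 17.4
tool_pos: [0.5426, -0.0557, 0.0264]
tcp_rot: [-1.565, 0.153, -0.154]
wrist_force: [-2.0, -0.3, 7.8]
width: 0.363
```

>>> play_rows(motion=[[[0,0,0],[0,0,0]],[[0,0,0],[0,0,0]],[[0,0,0],[0,0,0]]], gripper=0.46)

```text
time: 17.77
tool_pos: [0.5417, -0.0556, 0.0248]
tcp_rot: [-1.565, 0.154, -0.153]
wrist_force: [0.6, 0.1, -1.0]
width: 0.535
```

>>> play_rows(motion=[[[0,0,0.06],[0,0,0]],[[0,0,0.16],[0,0,0]],[[0,0,0.32],[0,0,0]],[[0,0,0.45],[0,0,0]],[[0,0,0.52],[0,0,0]],[[0,0,0.52],[0,0,0]],[[0,0,0.52],[0,0,0]]])

```text
time: 18.65
tool_pos: [0.5411, -0.0555, 0.2315]
tcp_rot: [-1.565, 0.155, -0.151]
wrist_force: [-0.4, -0.5, -0.7]
width: 0.538
```

```bash
python3 d.py w12 wrist cam_pivot cam_knob; python3 d.py s12 scene cam_pivot cam_knob; python3 -c "
import cv2
im=cv2.imread('pics/s12.png'); cv2.imwrite('pics/s12c.png',cv2.resize(im[170:370,190:390],None,fx=3,fy=3,interpolation=2))"
```

```text
18.65 [ 0.5411 -0.0555  0.2315] [-1.5653  0.1549 -0.1513] 0.5378549997939411 [-0.4 -0.5 -0.7]
cam_pivot 0.62 [ 0.551  -0.1682  0.0888] [282. 269.]
cam_knob 0.84 [ 0.4628 -0.1483  0.0927] [206. 269.]
18.8 [ 0.5407 -0.0554  0.2307] [-1.5651  0.1564 -0.15  ] 0.5465105918285926 [-0.7  0.5  0.9]
cam_pivot 0.56 [ 0.5529 -0.1623  0.0897] [163. 166.]
cam_knob 0.78 [ 0.4687 -0.1465  0.0916] [181. 142.]
cam_knob 0.63 [ 0.7245 -0.0843 -0.0015] [170. 246.]
cam_knob 0.33 [ 0.5534 -0.0192  0.0468] [215. 189.]
cam_knob 0.32 [ 0.676  -0.2598  0.0024] [117. 211.]
```

View pics/w12.png

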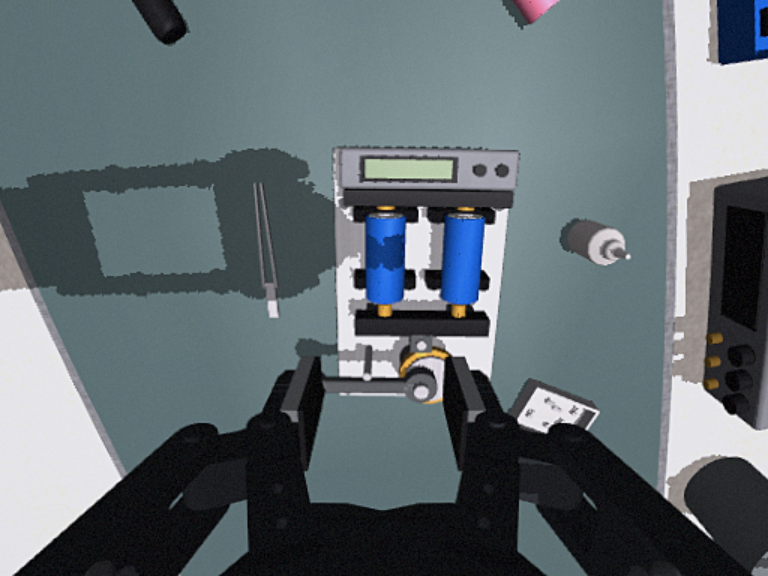

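View pics/s12c.png

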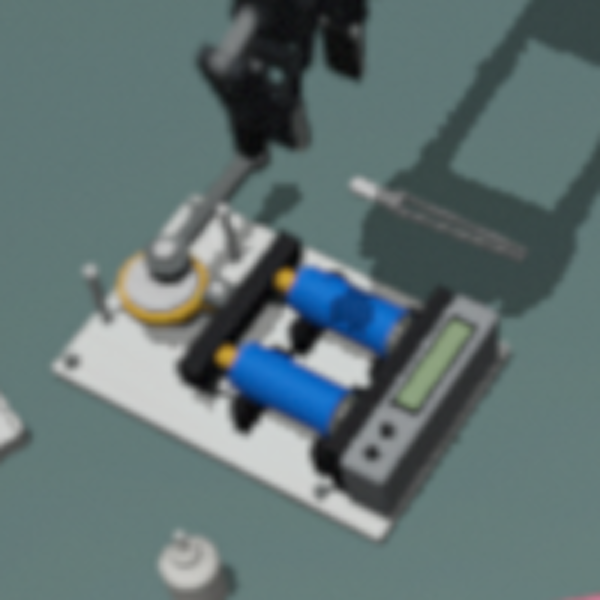

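Both cells lie in their cradles, each in line with its pin and stud, gaps at both ends, buttons to the display. Now the lever. Gripping the knob at rest with jaws along tester x will locate the shaft in robot coordinates.

>>> play_rows(motion=[[[-0.1,-0.12,0],[0,0,0]],[[-0.197,-0.238,0],[0,0,0]],[[-0.197,-0.238,-0.1],[0,0,0]],[[-0.197,-0.238,-0.2],[0,0,0]],[[-0.197,-0.238,-0.26],[0,0,0]],[[-0.197,-0.238,-0.26],[0,0,0]],[[-0.197,-0.238,-0.26],[0,0,0]]])

```text
time: 19.82
tool_pos: [0.4639, -0.151, 0.13]
tcp_rot: [-1.566, 0.152, -0.154]
wrist_force: [-0.8, 0.3, 0.4]
width: 0.538
```

```bash
python3 d.py w13 wrist cam_knob cam_pivot; python3 -c "
from h import *
print(yaw())"
```

```text
19.825 [ 0.4639 -0.151   0.13  ] [-1.5657  0.1523 -0.154 ] 0.5383774211654687 [-0.8  0.3  0.4]
cam_knob 0.68 [ 0.4609 -0.1478  0.0924] [251. 219.]
cam_pivot 0.6 [ 0.552  -0.1675  0.0901] [380. 219.]
-11.16715700045705
```

View pics/w13.png

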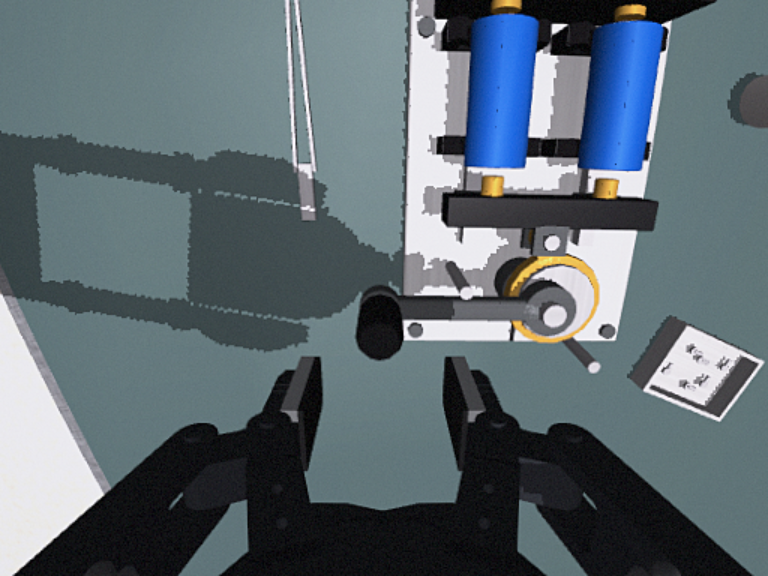

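```bash
python3 - <<'E'
from rp import *
for u,v,h in [(380,338,.106),(553,316,.072),(512,337,.012)]: print(rp('w13','wrist',u/1.5-.17,v/1.5-.17,h).round(4))
E
```

```text
[ 0.4628 -0.1466  0.106 ]
[ 0.5503 -0.1676  0.072 ]
[ 0.5425 -0.2066  0.012 ]
```

>>> play_rows(motion=[[[0,0.004,-0.06],[0,0,0]],[[0,0.004,-0.11],[0,0,0]],[[0,0.004,-0.137],[0,0,0]],[[0,0.004,-0.137],[0,0,0]]])

```text
time: 20.48
tool_pos: [0.463, -0.1491, 0.0741]
tcp_rot: [-1.565, 0.154, -0.152]
wrist_force: [-0.1, -0.3, 0.1]
width: 0.542
```

>>> play_rows(motion=[[[0,0,0],[0,0,0]],[[0,0,0],[0,0,0]],[[0,0,0],[0,0,0]],[[0,0,0],[0,0,0]],[[0,0,0],[0,0,0]]], gripper=1, squeeze=30)

```text
time: 21.1
tool_pos: [0.4629, -0.1493, 0.0755]
tcp_rot: [-1.566, 0.154, -0.152]
wrist_force: [-3.0, 1.1, 5.3]
width: 0.248
```

```bash
python3 d.py w14 wrist
```

```text
21.1 [ 0.4629 -0.1493  0.0755] [-1.5655  0.1537 -0.1525] 0.2480200469807814 [-3.   1.1  5.3]
```

View pics/w14.png

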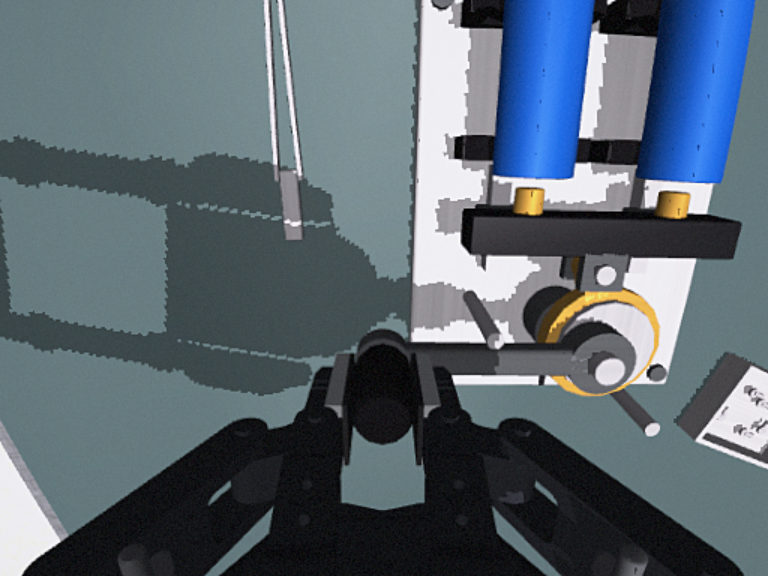

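Gripped: opening 21 mm, and the force is small. The shaft is therefore at (0.5509, -0.1680), which agrees with the picture. Computing the arc.

```bash
python3 -c "
import numpy as np
for d in range(10,100,10):
    t=np.radians(d);c,s=np.cos(t),np.sin(t)
    print(d,(.09*((1-c)*.9803-s*.1977)/.4).round(4),(.09*(-(1-c)*.1977-s*.9803)/.4).round(4))
"
```

```text
10 -0.0044 -0.039
20 -0.0019 -0.0781
30 0.0073 -0.1162
40 0.023 -0.1522
50 0.0447 -0.1849
60 0.0718 -0.2133
70 0.1033 -0.2365
80 0.1385 -0.254
90 0.1761 -0.265
```

>>> play_rows(motion=[[[-0.003,-0.02,0],[0,0,0]],[[-0.0044,-0.039,0],[0,0,0]],[[-0.0019,-0.078,0],[0,0,0]],[[0.0073,-0.116,0],[0,0,0]],[[0.023,-0.152,0],[0,0,0]],[[0.0447,-0.185,0],[0,0,0]],[[0.0447,-0.185,0],[0,0,0]],[[0.0447,-0.185,0],[0,0,0]]])

```text
time: 22.15
tool_pos: [0.4748, -0.2259, 0.0751]
tcp_rot: [-1.57, 0.161, -0.141]
wrist_force: [-22.8, -10.4, 15.3]
width: 0.244
```

```bash
python3 d.py w15 wrist
```

```text
22.15 [ 0.4748 -0.2259  0.0751] [-1.5702  0.1605 -0.1406] 0.24402109209375442 [-22.8 -10.4  15.3]
```

View pics/w15.png

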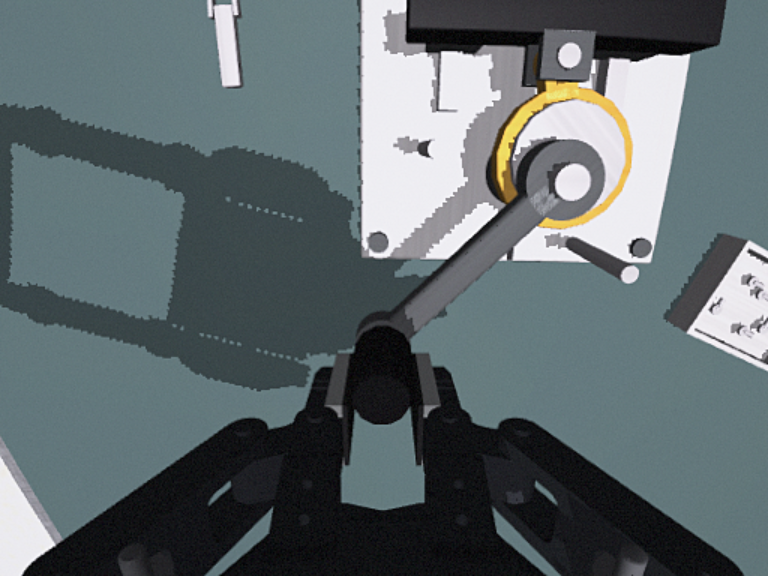

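The knob's torsional friction in the tight grip is loading the arm: 25 N, mostly radial. I'll loosen to a cage of about 24 mm, so the -x pad alone pushes and the knob can turn.

>>> play_rows(motion=[[[0,0,0],[0,0,0]],[[0,0,0],[0,0,0]],[[0,0,0],[0,0,0]]], gripper=0.71)

```text
time: 22.58
tool_pos: [0.4767, -0.2241, 0.0741]
tcp_rot: [-1.567, 0.159, -0.145]
wrist_force: [-13.1, -4.9, 5.3]
width: 0.291
```

```bash
python3 d.py w16 wrist
```

```text
22.575 [ 0.4767 -0.2241  0.0741] [-1.5672  0.1586 -0.1451] 0.29114757869518487 [-13.1  -4.9   5.3]
```

View pics/w16.png

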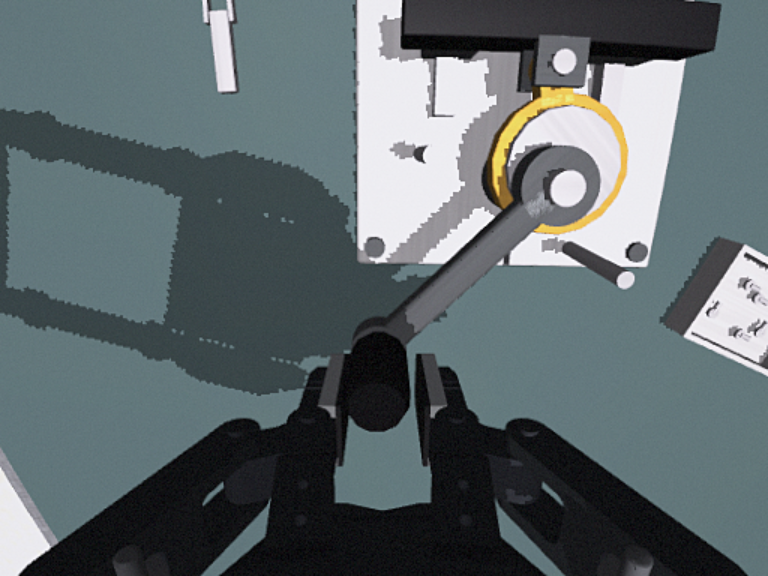

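>>> play_rows(motion=[[[0.0145,-0.007,0],[0,0,0]],[[0.0286,-0.021,0],[0,0,0]],[[0.0444,-0.033,0],[0,0,0]],[[0.06,-0.044,0],[0,0,0]],[[0.077,-0.053,0],[0,0,0]],[[0.095,-0.062,0],[0,0,0]],[[0.095,-0.062,0],[0,0,0]],[[0.095,-0.062,0],[0,0,0]]])

```text
time: 23.62
tool_pos: [0.5183, -0.2482, 0.0743]
tcp_rot: [-1.566, 0.154, -0.152]
wrist_force: [-3.9, -1.9, -0.2]
width: 0.29
```

```bash
python3 d.py w17 wrist
```

```text
23.625 [ 0.5183 -0.2482  0.0743] [-1.5656  0.1541 -0.1521] 0.2903929374382787 [-3.9 -1.9 -0.2]
```

View pics/w17.png

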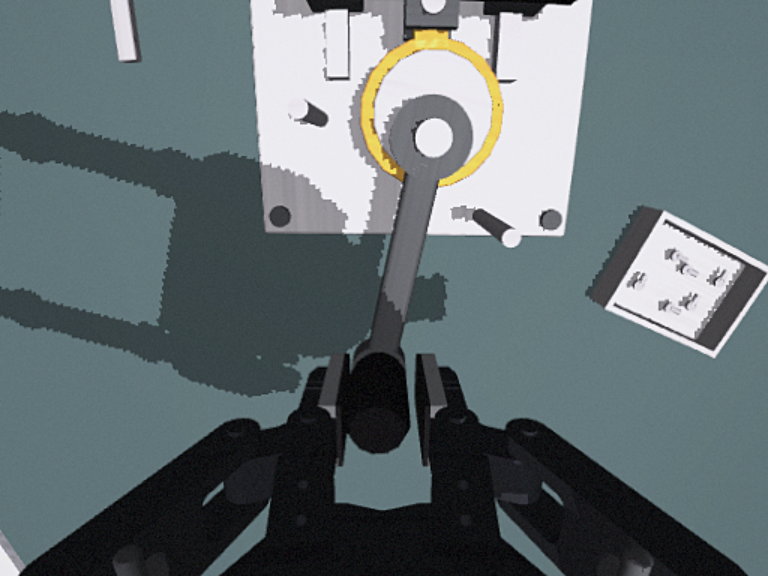

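```bash
python3 - <<'E'
from rp import *
a=np.radians(-11.4); ex=np.array([np.cos(a),np.sin(a)]); ey=np.array([-ex[1],ex[0]])
def T(X): d=X[:2]-np.array([.562,-.107]); return (np.array([d@ex,d@ey])*1000).round(1)
for nm,u,v,h in [('shaft',434,137,.073),('knobtop',377,428,.106),('plate L',265.5,233,.012),('plate R',563.5,236,.012),('strap pin',433,3,.05)]:
    X=rp('w17','wrist',u/1.5-.17,v/1.5-.17,h); print(nm,X.round(4),T(X))
print(T(np.array([.5183,-.2482])))
E
```

```text
shaft [ 0.5507 -0.1665  0.073 ] [  0.7 -60.6]
knobtop [ 0.5156 -0.2488  0.106 ] [ -17.4 -148.1]
plate L [ 0.4688 -0.1944  0.012 ] [ -74.1 -104.1]
plate R [ 0.6142 -0.2244  0.012 ] [  74.4 -104.8]
strap pin [ 0.5605 -0.1216  0.05  ] [  1.4 -14.6]
[ -14.9 -147.1]
```

>>> play_rows(motion=[[[0.012,-0.004,0],[0,0,0]],[[0.024,-0.008,0],[0,0,0]],[[0.033,-0.01,0],[0,0,0]],[[0.038,-0.012,0],[0,0,0]],[[0.038,-0.012,0],[0,0,0]],[[0.038,-0.012,0],[0,0,0]]])

```text
time: 24.42
tool_pos: [0.5344, -0.2528, 0.0744]
tcp_rot: [-1.565, 0.153, -0.153]
wrist_force: [-2.5, -0.5, -1.0]
width: 0.29
```

>>> play_rows(motion=[[[0,0,0],[0,0,0]],[[0,0,0],[0,0,0]],[[0,0,0],[0,0,0]],[[0,0,0],[0,0,0]]], gripper=1, squeeze=30)

```text
time: 24.92
tool_pos: [0.5343, -0.2528, 0.0745]
tcp_rot: [-1.565, 0.153, -0.153]
wrist_force: [-4.4, -0.7, 2.9]
width: 0.244
```

```bash
python3 d.py w18 wrist; python3 d.py s18 scene cam_knob cam_pivot;python3 -c "
from h import *
a=np.radians(-11.5); ex=np.array([np.cos(a),np.sin(a)]); ey=np.array([-ex[1],ex[0]])
d=bot.read_state()['tool_pos'][:2]-np.array([.562,-.107]); print(d@ex,d@ey,yaw())
im=cv2.imread('pics/s18.png'); cv2.imwrite('pics/s18c.png',cv2.resize(im[170:370,190:390],None,fx=3,fy=3,interpolation=2))"
```

```text
24.925 [ 0.5343 -0.2528  0.0745] [-1.5653  0.1531 -0.1534] 0.24438887728252762 [-4.4 -0.7  2.9]
24.975 [ 0.5343 -0.2528  0.0745] [-1.5653  0.1531 -0.1533] 0.24829902633129375 [-3.8 -0.9  2.6]
cam_knob 0.73 [ 0.5337 -0.253   0.0927] [134. 151.]
cam_pivot 0.73 [ 0.3912  0.2166 -0.0006] [314. 173.]
cam_pivot 0.61 [ 0.5554 -0.1645  0.0895] [162. 166.]
0.002004598120693326 -0.14838315781309516 -11.178540654959363
```

View pics/w18.png

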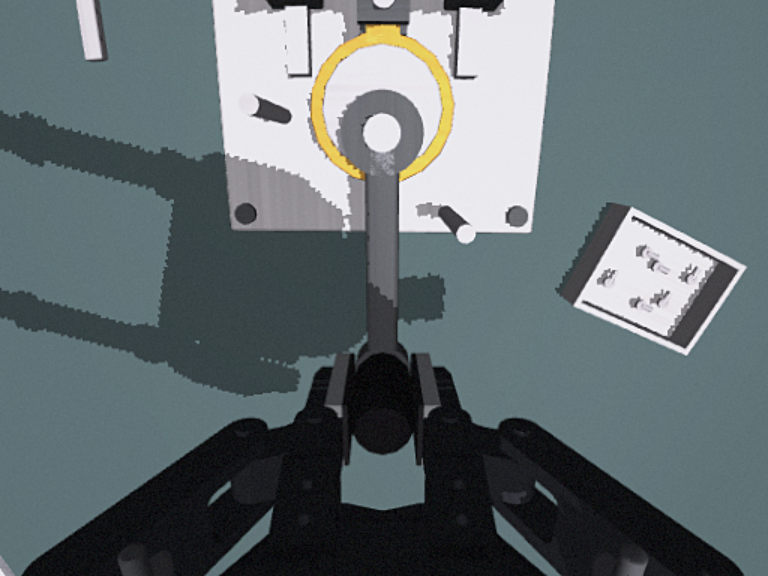

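View pics/s18c.png

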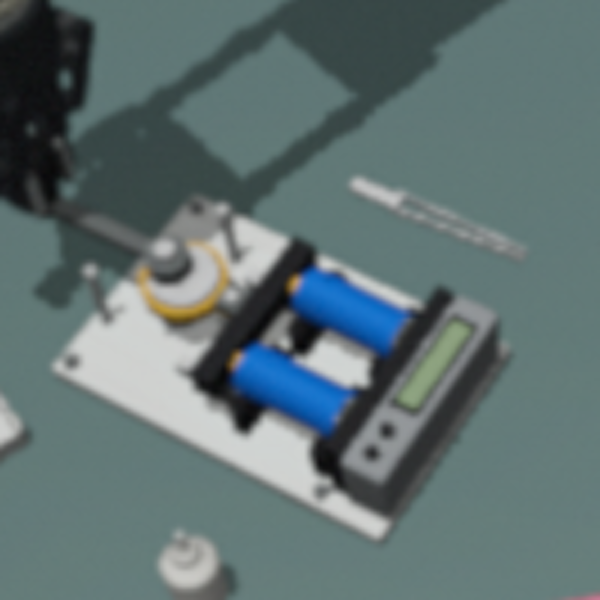

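```bash
python3 - <<'E'
from rp import *
z=np.load('w18.npz'); im=z['im'][:,:,::-1]; cv2.imwrite('pics/w18c.png',cv2.resize(im[60:250,140:370],None,fx=3.4,fy=3.4,interpolation=2))
P=lambda u,v,h: rp('w18','wrist',u/1.5-.17,v/1.5-.17,h)
L=P(232,230,.012);R=P(530.5,233.5,.012); d=(R-L); print('plate',np.degrees(np.arctan2(d[1],d[0])),np.linalg.norm(d), (L+R)/2)
S=P(382,132,.073);K=P(383,442,.106);A=P(382,180,.068);B=P(382.5,320,.068)
for n,p,q in(('shaft-knob',S,K),('arm',A,B)):
    d=p-q; print(n,np.degrees(np.arctan2(d[1],d[0]))-90,p,q)
E
```

```text
plate -11.875831845858153 0.1484247601487907 [ 0.54150132 -0.20950439  0.012     ]
shaft-knob -10.991438113357646 [ 0.55047092 -0.16641016  0.073     ] [ 0.53243448 -0.25927366  0.106     ]
arm -11.009041877469912 [ 0.54742625 -0.18171813  0.068     ] [ 0.53743035 -0.23309931  0.068     ]
```

View pics/w18c.png

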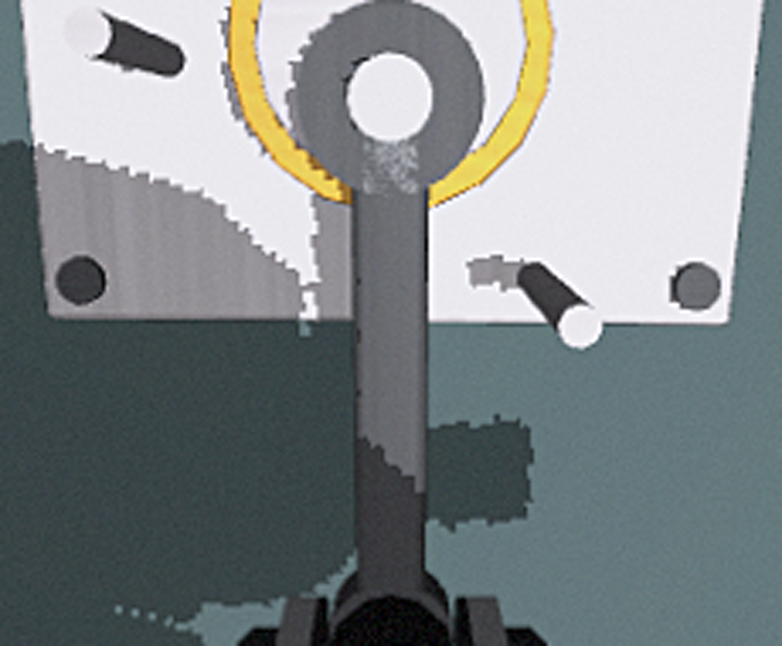

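The lever points 0.5° past perpendicular to the plate edge, and the grip position agrees (about 0.9 mm past). I'll trim back 0.9 mm.

>>> play_rows(motion=[[[-0.0022,0.0005,0],[0,0,0]],[[-0.0022,0.0005,0],[0,0,0]],[[-0.0022,0.0005,0],[0,0,0]],[[-0.0022,0.0005,0],[0,0,0]]])

```text
time: 25.62
tool_pos: [0.5338, -0.2527, 0.0745]
tcp_rot: [-1.565, 0.153, -0.154]
wrist_force: [-2.1, 0.3, 3.4]
width: 0.247
```

```bash
python3 d.py w19 wrist; python3 d.py s19 side; python3 -c "
from h import *
a=np.radians(-11.5); ex=np.array([np.cos(a),np.sin(a)]); ey=np.array([-ex[1],ex[0]])
d=bot.read_state()['tool_pos'][:2]-np.array([.562,-.107]); print(d@ex,d@ey,yaw())
z=np.load('w19.npz'); cv2.imwrite('pics/w19c.png',cv2.resize(z['im'][:260,140:370,::-1],None,fx=2.3,fy=2.3,interpolation=2))
im=cv2.imread('pics/s19.png'); cv2.imwrite('pics/s19c.png',cv2.resize(im[190:330,350:550],None,fx=3.5,fy=3.5,interpolation=2))"
```

```text
25.625 [ 0.5338 -0.2527  0.0745] [-1.5654  0.1527 -0.1539] 0.24697709611769234 [-2.1  0.3  3.4]
25.675 [ 0.5337 -0.2527  0.0745] [-1.5654  0.1527 -0.1538] 0.24584812900342906 [-2.1 -0.   4.3]
0.0013354095523859404 -0.1483919838574057 -11.179424090777118
```

View pics/w19c.png

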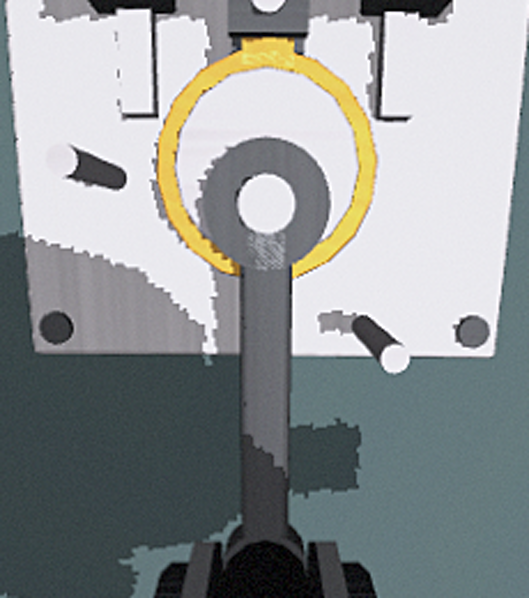

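View pics/s19c.png

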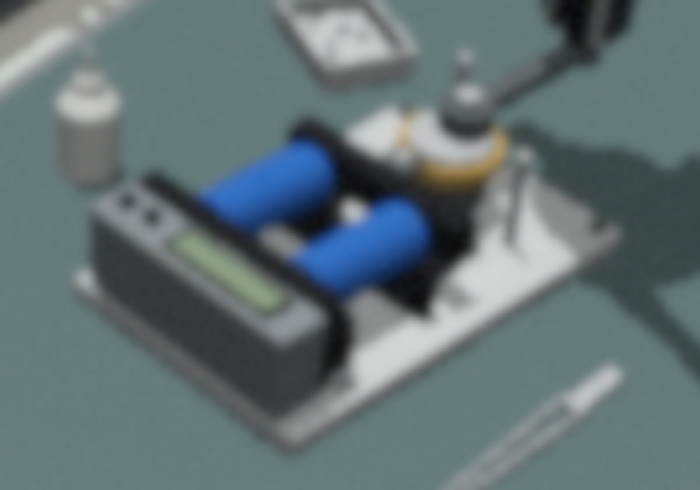

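The lever is square to the plate edge and covers the mark, both cells are home in the cradles, and the arm is steady at low force. Handing in.

```bash
python3 -c "
from h import *
print(bot.read_state()['tool_pos'],bot.finish_job())"
```

```text
the job is handed in; nothing more can be done
[ 0.533724   -0.25267921  0.07448096] None
```

I laid both fat blue cells in the tester cradles one at a time, buttons towards the display, with no drops. I then swung the cam lever to the high point and handed the job in with the gripper still holding the knob there. The job took about 26 s of the 61 s allowed.

**What I moved:** only the two fat cells and the lever. I did not touch the slim cell, the pink look-alikes or the other bench items.

**Last checks:**
- **Cells:** the last pictures show both cells lying straight in their cradles, with the contact bar moved up to them.
- **Lever angle:** the grip position put the lever within about 0.3° of the high point. My earlier picture measurement read about 0.5° past, so I trimmed back 0.9 mm. My readings of the tester's direction ranged from -11.4° to -11.9°, so an error of about half a degree remains possible.
- **Scribed mark:** it is hidden under the lever, so I could not see it directly.
- **Pin pressure:** I could not measure the contact force on the cells. I inferred it from the bar's position.

**One problem on the way:** with the knob gripped tightly, turning it pushed the measured wrist force to about 29 N partway round. I loosened the grip so the knob could turn, and gripped it again at the end. The final wrist force was about 5 N.

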